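# Turn the pump motors in the long-jaw vice for work on their second side

### The arm

A 6-joint arm with a two-finger parallel gripper is mounted at the origin on the work surface. World frame = base frame: x ahead of the robot, y to its left, z up, the work surface at z = 0. Lengths are in m, angles in degrees, forces in N, time in s.
With the tool pointing down it reaches from about 0.4 to 0.825 m from the base axis. Payload 7 kg.
Tool frame: the origin (TCP) lies between the finger pads; the fingertips stand 22 mm ahead of it and the grasp point (between the pads) lies 3 mm ahead of it; z points along the fingers, y is the line along which they close (so a half turn about z gives the same grasp; the last joint's range is limited). The gripper opens to 88 mm and grips with 3 to 60 N. Pads are 19 mm wide; open, the fingers measure 130 mm over their backs; the gripper's body (78 mm by 193 mm) begins 47 mm behind the grasp point.
Start: joints at [80.506, 20.546, 0.682, 0, -70.136, -16.507], TCP at [0.296, 0.607, 0.249] pointing down, gripper open.
Joint ranges: [-176.03, 176.03], [-82.01, 121.73], [-58.28, 71.71], [-173.87, 95.51], [-174.79, -0.11], [-173.66, 173.66]. Speed limits (degrees/s): [136.94, 136.94, 172.46, 180, 180, 180].

### API

Orientations are given as [roll, pitch, yaw] about the fixed x, y, z axes, in that order (R = Rz(yaw) Ry(pitch) Rx(roll)).
In Python, from plant import r, vision gives the robot as it stands.
- The arm moves only by the shell command python3 -m pendant 'ROWS' [FORCE]. ROWS is JSON, a list that holds one entry, the list of rows, each a list of 7 numbers: the shift along the tool's x, y, z scaled (see below), then the turn, a rotation vector about the tool's x, y, z scaled (see below), then the opening, from -1 (shut) to 1 (fully open). In form: [[[x, y, z, wx, wy, wz, fingers], ...]]. A call has exactly 8 rows; each row shifts and turns the commanded pose from where the row before left it, along the tool's axes as they then stand; what a row does not reach is not made up. The controller multiplies each number of a shift by 20 mm and each number of a turn by 4 degrees. A row lasts 1/10 s, in which the tool goes at most 50 mm and 8.59 degrees, less where a joint would pass 70% of its speed; a pose out of reach is approached as far as the arm can. A call with a number of a shift or a turn outside -1 to 1 is refused whole. A call with a gripper value outside its range is refused whole. The fingers move at their own pace and stop on an object; FORCE is the grip in N (left out, the last holds). Time passes only in rows, so rows that do not move let the fingers close, or fill a call up. It gives the time, the measured TCP pose, the force, the opening and the grip force at its end, in the units of the state.
- r.get_state(): the state, without advancing time (a new reading comes with each control period).
- vision.capture(name): name is "scene" or "top" or "wrist"; returns a dict with "frame" (480x640x3 uint8, blue, green, red), "depth" (480x640 float32, m along the optical axis (not along the pixel's ray), 0 where there is no reading), "camera_matrix" (3x3 intrinsics, pixels), "extrinsics" (4x4, takes a point from world to camera coordinates); the wrist camera has in their place "hand_eye" (4x4, takes a point from camera to tool coordinates, whose origin is the TCP and whose axes are the flange's). Camera axes: x right, y up, looking along -z (the intrinsics and any distortion apply to the point x, -y, -z); pixel columns grow to the right and rows downward; lengths in m; the calibration is good to about 2 mm. A picture is of the moment at which its call begins: read the wrist's pose just before it.
- r.close_job(): hands the job in; it is judged then, once.
The state is a dict: "time_s": time; "joints": joint angles; "qd": joint speeds; "joint_torque": joint torques, N m; "tcp_pos": TCP position; "eef_rot": TCP orientation; "contact_force": force on the tool from outside, world axes, zero at the start; "moment": the same for the moment, N m; "gripper_width": finger opening in m; "gripper_force": force on a finger pad.
Only numpy, scipy, OpenCV 4.12 (cv2) and the standard library are available. Lean on these libraries where they do the work, as an engineer would, in place of code of your own. Each camera call takes 0.05 s, during which the arm holds its last target. There are 200 camera calls.

### The job

The blue side of the washing-machine pump motor in the vice is finished. Slide the vice jaw open, take that motor out, roll it over on the green mat until its orange strip is on top, then lay it and every motor waiting on the mat side by side in the vice, resting on its bed, lengthwise across the jaws and all with the orange strip straight up, and slide the jaw shut so that all are held. Be gentle: the cans are thin, so never push a motor with the jaw harder than about 60 N or squeeze one in the fingers harder than about 75 N a side, and leave the other things on the table alone.

Things in the scene. Friction and masses are not known exactly. Their poses are not given: they have to be found in the camera images.
- vice: black long-jaw vice, fixed. Origin on the table under the middle of the shut gap; x from sliding to fixed jaw, y along the 290 mm jaws, z up. Flat bed at z = 30 mm, fixed jaw face at x = +35 mm, jaw tops at z = 64 mm; 12 mm wide ledges at the bed's ends (y = +-133 to 145 mm) rise to z = 46 mm. Motors lie on the bed, length along x, clamped by their flat ends; room for three 80 mm apart
- jaw (a joint): slide of the vice's near jaw, m: its face is at x = -35 mm minus this value in the vice's frame; 0 = shut on 70 mm motors, 0.045 = fully open. Light friction (about 4 N), stays where it is left
- jaw_tab (a point): middle of the top edge of the red upright tab that moves with the sliding jaw, for pinching from above: 12 mm thick along vice x, 46 mm wide along vice y, its top 102 mm above the table, free for 35 mm below this point
- mat: green work mat, fixed, 270 mm (x) by 330 mm (y), 3 mm thick, with a raised rubber rim 6 mm wide all round, its top 19 mm above the table (16 mm above the mat); origin on the table under its centre
- motor_a: ribbed near-round aluminium motor can, 0.3 kg, twelve-sided, 44 mm across flats, 70 mm long, black end rings, flat ends. Origin at its centre, x along its length, z out through the middle of its orange strip (12 mm wide), -z through its blue strip. Rests on any flat. Starts clamped in the vice, blue strip up
- motor_b: ribbed near-round aluminium motor can, 0.3 kg, twelve-sided, 44 mm across flats, 70 mm long, black end rings, flat ends. Origin at its centre, x along its length, z out through the middle of its orange strip (12 mm wide), -z through its blue strip. Rests on any flat. If present, starts waiting on the mat with its orange strip not up; may be absent
- motor_c: ribbed near-round aluminium motor can, 0.3 kg, twelve-sided, 44 mm across flats, 70 mm long, black end rings, flat ends. Origin at its centre, x along its length, z out through the middle of its orange strip (12 mm wide), -z through its blue strip. Rests on any flat. If present, starts waiting on the mat with its orange strip not up; may be absent
- motor_d: ribbed near-round aluminium motor can, 0.3 kg, twelve-sided, 44 mm across flats, 70 mm long, black end rings, flat ends. Origin at its centre, x along its length, z out through the middle of its orange strip (12 mm wide), -z through its blue strip. Rests on any flat. If present, starts waiting on the mat with its orange strip not up; may be absent
- tweezers: stainless tweezers, 120 mm long, a bystander to leave alone; origin at its underside
- flux: amber jar, 52 mm across, 90 mm tall, a bystander to leave alone; origin at its underside
- driver: screwdriver, a bystander to leave alone; origin at its underside
- mug: blue mug, 80 mm across, 90 mm tall, a bystander to leave alone; origin at its underside
Not all that is in view belongs to the job. What is shaped like the motor_d but pink, red or yellow is not meant.

How it is judged:
By the outcome, as a careful person would: the job done as asked, in the order asked, and still so for the second after the job is handed in, with the robot touching nothing.
Of motor_b, motor_c, motor_d only 1 to 2 are there at a start; the rules pass over those that are not, and their reading is None.
At some moment in a run one of motor_b, motor_c, motor_d may be knocked a few centimetres aside while the robot is not near it.
Once in a run the grip may slacken for a moment while it holds something.
It also fails if it takes over 210 s, if anything falls off the work surface, if the arm or the gripper's body presses on something with over 40 N, if the wrist force passes 120 N, or if a joint passes its speed limit or range.

## Working session

There is one attempt and no reset: what is moved stays moved. The work goes in short steps, Python scripts to look and compute and a shell command to move; the robot and the scene stay as the last step left them, time stands still between calls to the robot, and variables do not carry over. Pictures are saved under pics/ and viewed, at most 14 in all, crops included, and the job is handed in when it is done.

```bash
ls; mkdir -p pics; cat > h.py <<'E'
import numpy as np, cv2
from plant import r, vision
from scipy.spatial.transform import Rotation as R
def tcp():
    s=r.get_state(); T=np.eye(4); T[:3,:3]=R.from_euler('xyz',s['eef_rot'],degrees=True).as_matrix(); T[:3,3]=s['tcp_pos']; return T
def cap(n):
    T=tcp(); c=vision.capture(n)
    c['cw']= T@c['hand_eye'] if n=='wrist' else np.linalg.inv(c['extrinsics'])
    return c
def ray(c,u,v):
    K=c['camera_matrix']; d=np.array([(u-K[0,2])/K[0,0],-(v-K[1,2])/K[1,1],-1.])
    return c['cw'][:3,3], c['cw'][:3,:3]@d
def onz(c,u,v,z):
    o,d=ray(c,u,v); return o+d*(z-o[2])/d[2]
def dep(c,u,v):
    o,d=ray(c,u,v); return o+d*c['depth'][int(v),int(u)]
def cloud(c):
    K=c['camera_matrix'];v,u=np.mgrid[:480,:640];d=np.stack([(u-K[0,2])/K[0,0],-(v-K[1,2])/K[1,1],-np.ones_like(u)],-1)*c['depth'][...,None]
    return d@c['cw'][:3,:3].T+c['cw'][:3,3]
E
python3 - <<'E'
from h import *
s=r.get_state(); print(s)
for n in ['scene','top','wrist']:
    c=cap(n); cv2.imwrite(f'pics/{n}0.png',c['frame']); np.savez(f'{n}0.npz',**{k:v for k,v in c.items() if v is not None})
    print(n,c.keys(),c['cw'].round(3).tolist(),c['camera_matrix'].tolist())
E
```

```text
pics
{'time_s': 0.0, 'joints': array([ 8.05067063e+01,  2.05918107e+01,  6.31641814e-01, -1.86110477e-02,
       -7.01353140e+01, -1.65076670e+01]), 'qd': array([-1.52425115e-01,  1.48417903e-01, -4.38169930e-02, -5.49589552e-05,
       -3.20072708e-02,  6.19995090e-02]), 'joint_torque': array([-7.61769461e-04, -5.82721603e+01,  2.93061626e+01,  6.99701920e+00,
        6.94390954e-03, -1.63977584e-04]), 'tcp_pos': array([0.29573166, 0.60625147, 0.24760697]), 'eef_rot': array([ 1.79903481e+02, -1.03590533e-02, -2.60072906e+01]), 'contact_force': array([ 0.00489358, -0.45656521, -0.7578391 ]), 'moment': array([-0.04560802,  0.00700941,  0.01755435]), 'gripper_force': 0.0, 'gripper_width': 0.0877243932368537}
scene dict_keys(['frame', 'depth', 'camera_matrix', 'extrinsics', 'cw']) [[0.305, -0.682, 0.665, 1.507], [0.952, 0.233, -0.197, -0.186], [-0.02, 0.693, 0.72, 1.158], [0.0, 0.0, 0.0, 1.0]] [[580.746251155811, 0.0, 322.0458625385258], [0.0, 580.746251155811, 232.34636779787002], [0.0, 0.0, 1.0]]
top dict_keys(['frame', 'depth', 'camera_matrix', 'extrinsics', 'cw']) [[0.004, 0.981, -0.194, 0.237], [-1.0, 0.007, 0.014, 0.1], [0.015, 0.194, 0.981, 1.463], [0.0, 0.0, 0.0, 1.0]] [[591.4845494086236, 0.0, 322.8036945682155], [0.0, 591.4845494086236, 240.39579345832067], [0.0, 0.0, 1.0]]
wrist dict_keys(['frame', 'depth', 'camera_matrix', 'hand_eye', 'cw']) [[-0.439, 0.86, 0.259, 0.365], [-0.898, -0.421, -0.126, 0.572], [0.001, -0.288, 0.958, 0.385], [0.0, 0.0, 0.0, 1.0]] [[415.0126299375368, 0.0, 320.7753139955558], [0.0, 415.0126299375368, 240.44040262165817], [0.0, 0.0, 1.0]]
```

View pics/scene0.png

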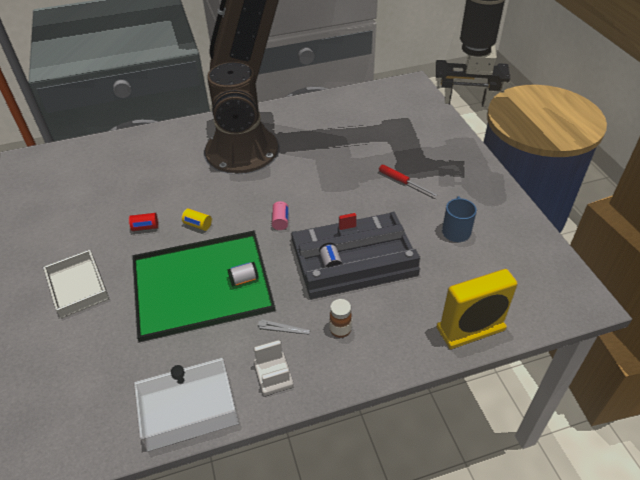

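View pics/top0.png

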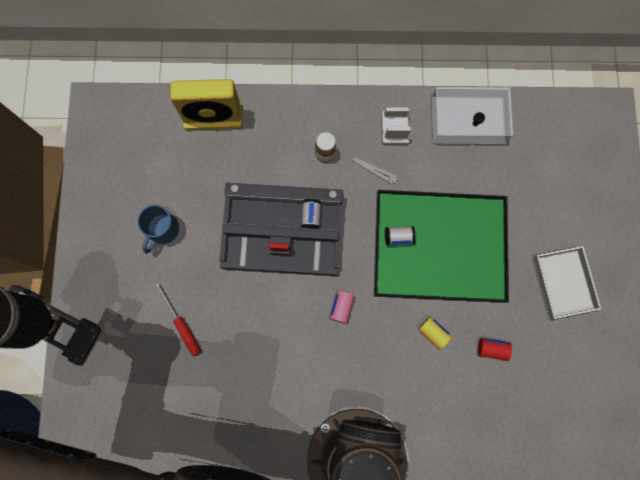

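The scene shows the vice (about 355,255 in scene; 283,228 in top), with the red tab at (281,245) and motor_a at (311,214), blue up. One waiting motor is on the mat at (400,236) in top. The pink, yellow and red cans are decoys.

```bash
python3 - <<'E'
from h import *
L=lambda n:dict(np.load(f'{n}0.npz'))
t,s=L('top'),L('scene')
im=t['frame']; a=cv2.resize(im[170:310,205:525],None,fx=2.5,fy=2.5,interpolation=cv2.INTER_CUBIC)
b=cv2.resize(s['frame'][200:340,125:445],None,fx=2.5,fy=2.5,interpolation=cv2.INTER_CUBIC)
cv2.imwrite('pics/crop0.png',np.vstack([a,b])[:,:800][:700]); cv2.imwrite('pics/crop0.png',cv2.resize(np.vstack([a,b]),(685,600)))
for n,c in (('top',t),('scene',s)):
    P=cloud(c); h=cv2.cvtColor(c['frame'],cv2.COLOR_BGR2HSV)
    M={'red':((h[...,0]<8)|(h[...,0]>172))&(h[...,1]>150)&(h[...,2]>60),'blue':(abs(h[...,0].astype(int)-112)<12)&(h[...,1]>150),'green':(abs(h[...,0].astype(int)-65)<15)&(h[...,1]>120),'orange':(abs(h[...,0].astype(int)-14)<6)&(h[...,1]>170)}
    for k,m in M.items():
        nn,lab,st,ce=cv2.connectedComponentsWithStats(m.astype(np.uint8))
        for i in range(1,nn):
            if st[i,4]>15:
                p=P[(lab==i)&(c['depth']>0)]
                print(n,k,st[i],ce[i].round(1),np.median(p,0).round(3),p.min(0).round(3),p.max(0).round(3))
P=cloud(t); 
# dark vice points above 55mm
m=(P[...,2]>.055)&(P[...,2]<.075)&(P[...,0]>.35)&(P[...,0]<.8)&(P[...,1]>0)&(P[...,1]<.4)
np.set_printoptions(suppress=True)
q=P[m]; rc=cv2.minAreaRect((q[:,:2]*1000).astype(np.float32)); print('jaw tops',rc,np.median(q[:,2]))
m=(P[...,2]>.01)&(P[...,2]<.03)&(P[...,0]>.35)&(P[...,0]<.75)&(P[...,1]>-.4)&(P[...,1]<.05)
q=P[m]; print('rim',cv2.minAreaRect((q[:,:2]*1000).astype(np.float32)))
g=cv2.findContours(((abs(cv2.cvtColor(im,cv2.COLOR_BGR2HSV)[...,0].astype(int)-65)<15)&(im[...,1]>80)).astype(np.uint8),0,1)[0]
g=max(g,key=cv2.contourArea); q=np.array([onz(t,*p[0],.003)[:2] for p in g]);print('mat',cv2.minAreaRect((q*1000).astype(np.float32)))
for x in range(176,284,3):
    print(x,[ (dep(t,u,x)*1000).round()[[0,2]].tolist() for u in (258,)], end=';')
E
```

```text
top red [269 243  20   7 109] [278.5 245.9] [0.492 0.185 0.102] [0.486 0.162 0.084] [0.5   0.207 0.109]
top red [174 317  27  39 391] [186.9 336.2] [0.285 0.404 0.024] [0.241 0.374 0.011] [0.331 0.437 0.034]
top red [478 338  34  22 525] [494.3 349.7] [ 0.256 -0.328  0.042] [ 0.235 -0.369  0.009] [ 0.284 -0.295  0.052]
top blue [309 203   4  19  63] [310.7 212.5] [0.578 0.109 0.076] [0.559 0.107 0.069] [0.604 0.114 0.083]
top blue [392 241  19   4  53] [401.2 242.4] [ 0.515 -0.115  0.036] [ 0.511 -0.135  0.03 ] [ 0.52  -0.09   0.044]
top blue [332 296   5  17  19] [333.9 304.2] [0.364 0.052 0.036] [0.344 0.047 0.027] [0.383 0.057 0.042]
top blue [488 339  18   4  22] [496.5 340.7] [ 0.277 -0.338  0.033] [ 0.274 -0.357  0.028] [ 0.282 -0.316  0.041]
top blue [  0 397  19  11  40] [  9.  402.2] [ 0.084  1.129 -0.622] [ 0.073  1.115 -0.712] [ 0.095  1.148 -0.544]
top blue [ 30 411   8   6  18] [ 33.5 413.8] [ 0.039  1.079 -0.702] [ 0.032  1.071 -0.731] [ 0.047  1.088 -0.674]
top green [  377   192   129   108 12305] [442.9 246.4] [ 0.508 -0.225  0.004] [ 0.379 -0.382 -0.008] [ 0.65  -0.
[... 1388 characters left out ...]
79 [[687.0, -4.0]];182 [[678.0, -1.0]];185 [[651.0, 64.0]];188 [[643.0, 64.0]];191 [[635.0, 65.0]];194 [[628.0, 66.0]];197 [[622.0, 60.0]];200 [[622.0, 32.0]];203 [[614.0, 31.0]];206 [[607.0, 28.0]];209 [[599.0, 30.0]];212 [[591.0, 33.0]];215 [[583.0, 31.0]];218 [[577.0, 26.0]];221 [[567.0, 34.0]];224 [[560.0, 31.0]];227 [[545.0, 66.0]];230 [[538.0, 63.0]];233 [[531.0, 62.0]];236 [[526.0, 50.0]];239 [[522.0, 33.0]];242 [[513.0, 40.0]];245 [[507.0, 31.0]];248 [[500.0, 33.0]];251 [[237.0, 1463.0]];254 [[485.0, 31.0]];257 [[478.0, 29.0]];260 [[470.0, 31.0]];263 [[463.0, 29.0]];266 [[455.0, 31.0]];269 [[449.0, 26.0]];272 [[444.0, 2.0]];275 [[437.0, -2.0]];278 [[430.0, -3.0]];281 [[423.0, -3.0]];
```

View pics/crop0.png

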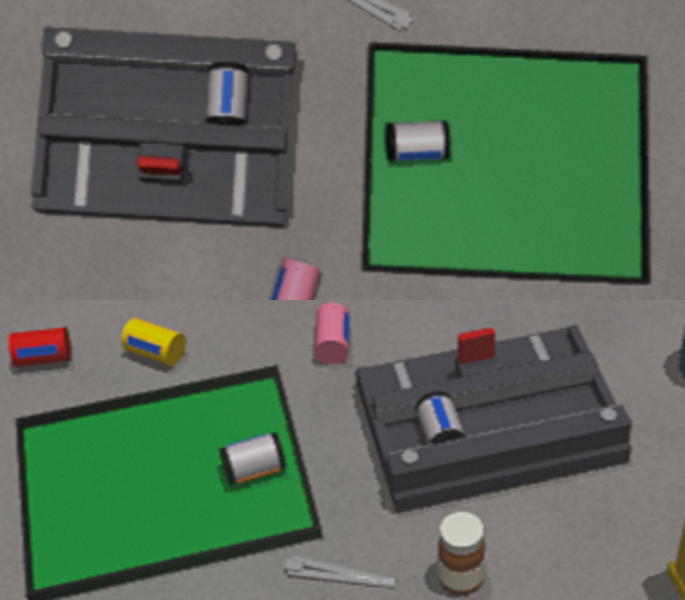

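Motor_a lies along the vice's x axis. On the mat motor the blue strip faces the robot and tilts up about 30°, and the orange strip faces away and down. I'll move over the vice and measure with the wrist camera.

```bash

python3 -m pendant '[[[0.8,0.575,-0.1,0,0,0,1],[0.8,0.575,-0.1,0,0,0,1],[0.8,0.575,-0.1,0,0,0,1],[0.8,0.575,-0.1,0,0,0,1],[0.8,0.575,-0.1,0,0,0,1],[0.8,0.575,-0.1,0,0,0,1],[0.8,0.575,-0.1,0,0,0,1],[0.8,0.575,-0.1,0,0,0,1]]]'
python3 -m pendant '[[[0.8,0.575,-0.1,0,0,0,1],[0.8,0.575,-0.1,0,0,0,1],[0.8,0.575,-0.1,0,0,0,1],[0.8,0.575,-0.1,0,0,0,1],[0.8,0.575,-0.1,0,0,0,1],[0.8,0.575,-0.1,0,0,0,1],[0.8,0.575,-0.1,0,0,0,1],[0.8,0.575,-0.1,0,0,0,1]]]'
python3 -m pendant '[[[0.8,0.575,-0.1,0,0,0,1],[0.8,0.575,-0.1,0,0,0,1],[0.8,0.575,-0.1,0,0,0,1],[0.8,0.575,-0.1,0,0,0,1],[0.8,0.575,-0.1,0,0,0,1],[0.8,0.575,-0.1,0,0,0,1],[0.8,0.575,-0.1,0,0,0,1],[0.8,0.575,-0.1,0,0,0,1]]]'
python3 -m pendant '[[[0,0,0,0,0,1,1],[0,0,0,0,0,1,1],[0,0,0,0,0,1,1],[0,0,0,0,0,1,1],[0,0,0,0,0,1,1],[0,0,0,0,0,1,1],[0,0,0,0,0,1,1],[0,0,0,0,0,1,1]]]'
python3 -m pendant '[[[0,0,0,0,0,1,1],[0,0,0,0,0,1,1],[0,0,0,0,0,1,1],[0,0,0,0,0,1,1],[0,0,0,0,0,1,1],[0,0,0,0,0,1,1],[0,0,0,0,0,1,1],[0,0,0,0,0,1,1]]]'
cat >> h.py <<'E'
def edgepts(c,u0,u1,z0,a0,a1,along='v'):pass
def show(n,c=None,crop=None,f=1):
    c=c or cap('wrist'); im=c['frame']
    if crop: im=im[crop[1]:crop[3],crop[0]:crop[2]]
    cv2.imwrite(f'pics/{n}.png',cv2.resize(im,None,fx=f,fy=f)); np.savez(f'{n}.npz',**c); return c
E
python3 - <<'E'
from h import *
c=show('w1'); P=cloud(c); s=r.get_state(); print(s['tcp_pos'],s['eef_rot'],s['joints'])
z=P[...,2]
print([(u,(P[240,u]*1000).round().tolist()) for u in range(20,640,60)])
E
```

```text
time_s: 0.95
tcp_pos: [0.3714, 0.4663, 0.2649]
eef_rot: [-180.0, 0.0, -26.0]
contact_force: [0.5, 0.2, -0.9]
gripper_width: 0.0878
gripper_force: 0.0
time_s: 1.75
tcp_pos: [0.446, 0.3276, 0.2807]
eef_rot: [180.0, -0.0, -26.0]
contact_force: [-0.4, 0.9, 1.0]
gripper_width: 0.0875
gripper_force: 0.0
time_s: 2.55
tcp_pos: [0.5205, 0.1887, 0.2967]
eef_rot: [180.0, 0.0, -26.0]
contact_force: [-0.0, -0.2, 0.2]
gripper_width: 0.0877
gripper_force: 0.0
time_s: 3.35
tcp_pos: [0.5201, 0.1894, 0.2966]
eef_rot: [180.0, -0.0, -58.2]
contact_force: [-0.1, -0.5, -1.1]
gripper_width: 0.0877
gripper_force: 0.0
time_s: 4.15
tcp_pos: [0.5202, 0.1894, 0.2966]
eef_rot: [180.0, -0.0, -90.2]
contact_force: [-0.4, 0.4, 0.5]
gripper_width: 0.0876
gripper_force: 0.0
[0.52012843 0.18942991 0.29655576] [ 1.79991545e+02 -7.20263137e-03 -9.04033597e+01] [ 4.02843448e+01  7.47218897e+00 -1.04542841e+01 -5.33714810e-05
 -7.20846340e+01 -4.06876886e+01]
[(20, [847.0, 240.0, 1.0]), (80, [782.0, 240.0, 1.0]), (140, [716.0, 240.0, 3.0]), (200, [632.0, 221.0, 66.0]), (260, [581.0, 231.0, 31.0]), (320, [520.0, 232.0, 31.0]), (380, [460.0, 232.0, 31.0]), (440, [390.0, 241.0, 2.0]), (500, [324.0, 242.0, 1.0]), (560, [260.0, 241.0, 2.0]), (620, [193.0, 242.0, 0.0])]
```

View pics/w1.png

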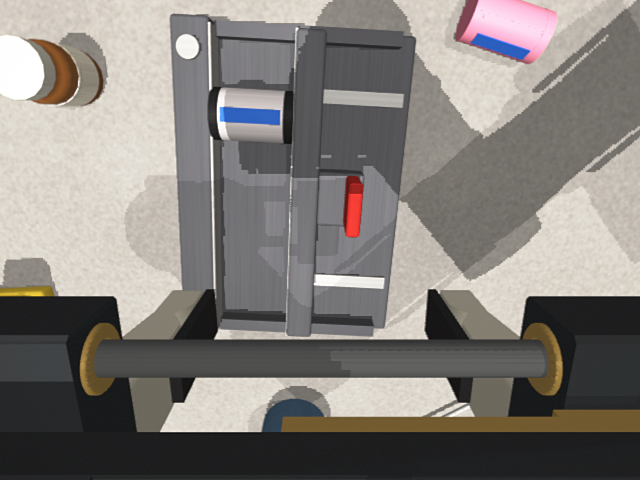

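The wrist view shows the fixed jaw's inner edge near column 210, motor_a at (250,116) with blue up, and the red tab at (352,205). Next I'll fit the vice frame.

```bash
python3 - <<'E'
from h import *
c=dict(np.load('w1.npz')); P=cloud(c); z=P[...,2]
def fit(q,name):
    vx,vy,x0,y0=cv2.fitLine(q[:,:2].astype(np.float32),cv2.DIST_HUBER,0,1e-4,1e-4).ravel()
    print(name,'ang',np.degrees(np.arctan2(vx,vy)).round(2),'x at y=.18: %.4f'%(x0+(0.18-y0)*vx/vy),len(q))
rows=[v for v in range(30,290) if not 80<v<150]
A=[];B=[];C=[]
for v in rows:
    hi=(z[v]>.052)&(c['depth'][v]>0)
    u=[k for k in range(195,235) if hi[k] and not hi[k+1]]
    if u:A.append(onz(c,u[-1]+.5,v,.064))
    u=[k for k in range(270,315) if not hi[k] and hi[k+1]]
    if u:B.append(onz(c,u[0]+.5,v,.064))
    u=[k for k in range(155,195) if not hi[k] and hi[k+1]]
    if u:C.append(onz(c,u[0]+.5,v,.064))
for q,n in((A,'fixed in'),(B,'mov in'),(C,'fixed out')): fit(np.array(q),n)
m=(z>.06)&(z<.068)&(P[...,0]>.6)&(P[...,0]<.7)&(P[...,1]>0); print('fixed y',np.percentile(P[m][:,1],[.5,99.5]),np.median(z[m]))
m=(z>.06)&(z<.068)&(P[...,0]>.52)&(P[...,0]<.56)&(P[...,1]>0); print('mov y',np.percentile(P[m][:,1],[.5,99.5]))
h=cv2.cvtColor(c['frame'],cv2.COLOR_BGR2HSV)
t=dict(np.load('top0.npz')); ht=cv2.cvtColor(t['frame'],cv2.COLOR_BGR2HSV)
blue=lambda h:(abs(h[...,0].astype(int)-110)<14)&(h[...,1]>130)
b=blue(h);b[:80]=0;b[150:]=0;b[:,:200]=0;b[:,300:]=0
v,u=np.nonzero(b); rc=cv2.minAreaRect(np.array([onz(c,x,y,.074)[:2]*1000 for x,y in zip(u,v)],np.float32)); print('blue a',rc, 'depth z',np.median(z[b]))
bt=blue(ht);bt[:200]=0;bt[225:]=0;bt[:,:300]=0;bt[:,320:]=0
v2,u2=np.nonzero(bt)
def tri(c1,p1,c2,p2):
    o1,d1=ray(c1,*p1);o2,d2=ray(c2,*p2);M=np.stack([d1,-d2],1);k=np.linalg.lstsq(M,o2-o1,rcond=None)[0]
    a,b=o1+k[0]*d1,o2+k[1]*d2;return ((a+b)/2).round(4),np.linalg.norm(a-b).round(4)
print('tri blue a',tri(c,(u.mean(),v.mean()),t,(u2.mean(),v2.mean())))
red=lambda h:((h[...,0]<8)|(h[...,0]>172))&(h[...,1]>130)&(h[...,2]>60)
m=red(h)&(P[...,0]>.45)&(P[...,0]<.53);mt=m&(z>.097)
q=P[mt];print('tab top',q.min(0),q.max(0),np.median(q,0),cv2.minAreaRect((q[:,:2]*1000).astype(np.float32)))
# tab two-view: brightest top part
v,u=np.nonzero(mt); print('tab px',u.mean(),v.mean(),onz(c,u.mean(),v.mean(),.102))
E
```

```text
fixed in ang 3.24 x at y=.18: 0.6139 191
mov in ang 3.21 x at y=.18: 0.5476 191
fixed out ang 3.21 x at y=.18: 0.6491 191
fixed y [0.03423343 0.27063452] 0.06523243045466734
mov y [0.0447815  0.31968207]
blue a ((578.4085693359375, 110.6740951538086), (11.624308586120605, 49.17198181152344), 86.55135345458984) depth z 0.07601188339556478
tri blue a (array([0.5751, 0.1101, 0.0945]), np.float64(0.001))
tab top [0.48600406 0.11068406 0.09700235] [0.51919789 0.2073055  0.4340378 ] [0.49294162 0.18373687 0.10300281] ((498.39117431640625, 157.47836303710938), (21.267030715942383, 100.19091033935547), 11.987936019897461)
tab px 353.45952677459525 208.9115815691158 [0.49281775 0.18404795 0.102     ]
```

Vice frame: yaw −3.2°, origin about (0.581, 0.184). The tab top is at (0.493, 0.184, 0.102). Next I'll pinch the tab.

```bash

python3 -m pendant '[[[0,0,0,0,0,0.75,0],[0.16,0.67,1,0,0,0,0],[0.16,0.67,1,0,0,0,0],[0,0,1,0,0,0,0],[0,0,1,0,0,0,0],[0,0,1,0,0,0,0],[0,0,1,0,0,0,0],[0,0,0.5,0,0,0,0]]]'
python3 -m pendant '[[[0,0,0.5,0,0,0,0],[0,0,0.5,0,0,0,0],[0,0,0.5,0,0,0,0],[0,0,0.5,0,0,0,0],[0,0,0.5,0,0,0,0],[0,0,0.5,0,0,0,0],[0,0,0.5,0,0,0,0],[0,0,0,0,0,0,0]]]'
python3 -m pendant '[[[0,0,0,0,0,0,-1],[0,0,0,0,0,0,-1],[0,0,0,0,0,0,-1],[0,0,0,0,0,0,-1],[0,0,0,0,0,0,-1],[0,0,0,0,0,0,-1],[0,0,0,0,0,0,-1],[0,0,0,0,0,0,-1]]]' 25
```

```text
time_s: 5.0
tcp_pos: [0.4924, 0.1843, 0.165]
eef_rot: [179.9, -0.1, -93.0]
contact_force: [-0.9, 0.1, 0.1]
gripper_width: 0.0441
gripper_force: 0.0
time_s: 5.8
tcp_pos: [0.4922, 0.1847, 0.0949]
eef_rot: [179.9, -0.1, -93.0]
contact_force: [-0.5, 0.4, 0.3]
gripper_width: 0.044
gripper_force: 0.0
time_s: 6.6
tcp_pos: [0.4931, 0.1854, 0.0969]
eef_rot: [-180.0, 0.0, -93.0]
contact_force: [-1.7, 0.3, 4.2]
gripper_width: 0.0119
gripper_force: 25.0
```

```bash

python3 -m pendant '[[[0,0.2,0,0,0,0,-1],[0,0.28,0,0,0,0,-1],[0,0.28,0,0,0,0,-1],[0,0.28,0,0,0,0,-1],[0,0.28,0,0,0,0,-1],[0,0.28,0,0,0,0,-1],[0,0.28,0,0,0,0,-1],[0,0.28,0,0,0,0,-1]]]'
python3 -m pendant '[[[0,0,0,0,0,0,-1],[0,0,0,0,0,0,0],[0,0,0,0,0,0,0],[0,0,0,0,0,0,0],[0,0,-0.5,0,0,0,0],[0,0,-1,0,0,0,0],[0,0,-1,0,0,0,0],[0,0,-1,0,0,0,0]]]'
python3 - <<'E'
from h import *
c=show('w2'); P=cloud(c); z=P[...,2];s=r.get_state();print(s['tcp_pos'],s['eef_rot'])
h=cv2.cvtColor(c['frame'],cv2.COLOR_BGR2HSV)
b=(abs(h[...,0].astype(int)-110)<14)&(h[...,1]>130)&(z>.06)&(z<.09)&(P[...,0]>.5)
v,u=np.nonzero(b);print(u.mean(),v.mean(),cv2.minAreaRect(np.array([onz(c,x,y,.074)[:2]*1000 for x,y in zip(u,v)],np.float32)),np.median(z[b]))
E
```

```text
time_s: 7.4
tcp_pos: [0.4504, 0.1877, 0.0969]
eef_rot: [-179.9, 0.0, -93.0]
contact_force: [4.6, -1.9, -0.3]
gripper_width: 0.0115
gripper_force: 25.0
time_s: 8.2
tcp_pos: [0.4498, 0.1874, 0.1679]
eef_rot: [-180.0, -0.0, -93.0]
contact_force: [0.0, 0.1, -0.4]
gripper_width: 0.0439
gripper_force: 0.0
[0.45135421 0.18838841 0.17125422] [-1.79772282e+02  1.53858428e-01 -9.29554555e+01]
72.11477832512315 132.5103448275862 ((579.5620727539062, 110.90564727783203), (11.514788627624512, 50.05280685424805), 86.9690170288086) 0.07604436350650681
```

View pics/w2.png

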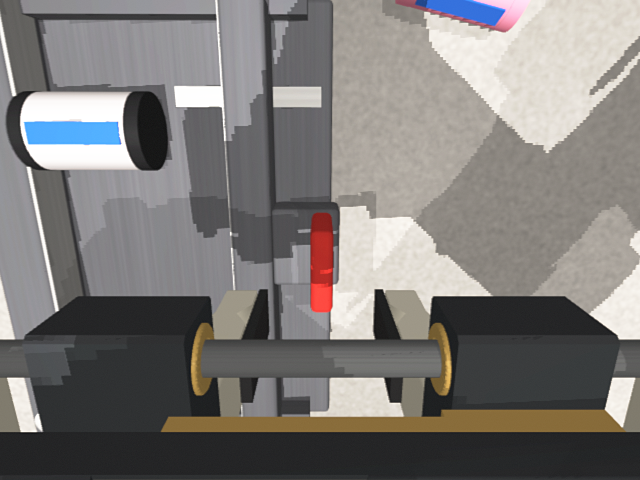

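The jaw is open and motor_a stayed put at (0.579, 0.111). Next I'll turn 90° and grasp it across its flats.

```bash

python3 -m pendant '[[[0,0,0,0,0,-0.9,0.3],[0,0,0,0,0,-0.9,0.3],[0,0,0,0,0,-0.9,0.3],[0,0,0,0,0,-0.9,0.3],[0,0,0,0,0,-0.9,0.3],[0,0,0,0,0,-0.9,0.3],[0,0,0,0,0,-1,0.3],[0,0,0,0,0,-1,0.3]]]'
python3 -m pendant '[[[0,0,0,0,0,-1,0.3],[0,0,0,0,0,-1,0.3],[0,0,0,0,0,-1,0.3],[0,0,0,0,0,-1,0.3],[0,0,0,0,0,-1,0.3],[0,0,0,0,0,-1,0.3],[0,0,0,0,0,-1,0.3],[0,0,0,0,0,-1,0.3]]]'
python3 -m pendant '[[[0,0,0,0,0,-1,0.3],[0,0,0,0,0,-1,0.3],[0,0,0,0,0,-1,0.3],[0,0,0,0,0,-1,0.3],[0,0,0,0,0,-1,0.3],[0,0,0,0,0,-1,0.3],[0,0,0,0,0,-1,0.3],[0,0,0,0,0,0,0.3]]]'
python3 -m pendant '[[[0.82,0.44,0,0,0,0,0.3],[0.82,0.44,0,0,0,0,0.3],[0.82,0.44,0,0,0,0,0.3],[0.82,0.44,0,0,0,0,0.3],[0.82,0.44,0,0,0,0,0.3],[0.82,0.44,0,0,0,0,0.3],[0.82,0.44,0,0,0,0,0.3],[0.82,0.44,0,0,0,0,0.3]]]'
python3 -m pendant '[[[0,0,1,0,0,0,0.3],[0,0,1,0,0,0,0.3],[0,0,1,0,0,0,0.3],[0,0,0.5,0,0,0,0.3],[0,0,0,0,0,0,0.3],[0,0,0,0,0,0,0.3],[0,0,0,0,0,0,0.3],[0,0,0,0,0,0,0.3]]]'
python3 - <<'E'
from h import *
s=r.get_state();print(s['tcp_pos'],s['eef_rot'],s['joints'])
E
```

```text
time_s: 9.05
tcp_pos: [0.4499, 0.1875, 0.1671]
eef_rot: [-180.0, 0.0, -63.2]
contact_force: [-0.5, 0.7, 0.1]
gripper_width: 0.057
gripper_force: 0.0
time_s: 9.85
tcp_pos: [0.4499, 0.1875, 0.1671]
eef_rot: [-180.0, -0.0, -31.2]
contact_force: [0.1, -1.3, 0.6]
gripper_width: 0.0572
gripper_force: 0.0
time_s: 10.65
tcp_pos: [0.4499, 0.1875, 0.167]
eef_rot: [-180.0, -0.0, -3.3]
contact_force: [-0.0, 0.9, 0.1]
gripper_width: 0.0566
gripper_force: 0.0
time_s: 11.45
tcp_pos: [0.5772, 0.1089, 0.1668]
eef_rot: [180.0, 0.0, -3.5]
contact_force: [0.1, -0.2, -0.2]
gripper_width: 0.0573
gripper_force: 0.0
time_s: 12.25
tcp_pos: [0.5771, 0.1098, 0.0976]
eef_rot: [-180.0, -0.1, -3.4]
contact_force: [0.1, 0.5, 0.2]
gripper_width: 0.0568
gripper_force: 0.0
[0.57712395 0.10976855 0.09759453] [-1.79952703e+02 -8.52962732e-02 -3.40147401e+00] [ 2.98291375e+01  2.03528032e+01 -2.14846750e+01  9.65245907e-03
 -4.80652550e+01  5.67629792e+01]
```

```bash

python3 -m pendant '[[[0.1,-0.05,0,0,0,0,0.3],[0,0,0.4,0,0,0,0.3],[0,0,0.4,0,0,0,0.3],[0,0,0.4,0,0,0,0.3],[0,0,0.4,0,0,0,0.3],[0,0,0.35,0,0,0,0.3],[0,0,0,0,0,0,0.3],[0,0,0,0,0,0,0.3]]]'
python3 -m pendant '[[[0,0,0,0,0,0,-1],[0,0,0,0,0,0,-1],[0,0,0,0,0,0,-1],[0,0,0,0,0,0,-1],[0,0,0,0,0,0,-1],[0,0,0,0,0,0,-1],[0,0,0,0,0,0,-1],[0,0,0,0,0,0,-1]]]' 35
python3 -m pendant '[[[0,0,-0.3,0,0,0,-1],[0,0,-0.5,0,0,0,-1],[0,0,-0.8,0,0,0,-1],[0,0,-1,0,0,0,-1],[0,0,-1,0,0,0,-1],[0,0,-1,0,0,0,-1],[0,0,-1,0,0,0,-1],[0,0,-0.5,0,0,0,-1]]]'
```

```text
time_s: 13.05
tcp_pos: [0.5786, 0.1103, 0.0573]
eef_rot: [180.0, 0.0, -3.4]
contact_force: [-0.4, -1.1, 0.1]
gripper_width: 0.0568
gripper_force: 0.0
time_s: 13.85
tcp_pos: [0.579, 0.1106, 0.058]
eef_rot: [-180.0, -0.0, -3.4]
contact_force: [-1.4, 2.0, 4.8]
gripper_width: 0.0438
gripper_force: 35.0
time_s: 14.65
tcp_pos: [0.5791, 0.1104, 0.1818]
eef_rot: [-179.9, -0.1, -3.4]
contact_force: [1.0, 0.1, -2.8]
gripper_width: 0.0437
gripper_force: 35.0
```

```bash

python3 -m pendant '[[[0,0,0,0,0,0.9,-1],[0,0,0,0,0,0.9,-1],[0,0,0,0,0,0.9,-1],[0,0,0,0,0,0.9,-1],[0,0,0,0,0,0.9,-1],[0,0,0,0,0,0.9,-1],[0,0,0,0,0,0.9,-1],[0,0,0,0,0,0.9,-1]]]'
python3 -m pendant '[[[0,0,0,0,0,0.9,-1],[0,0,0,0,0,0.9,-1],[0,0,0,0,0,0.9,-1],[0,0,0,0,0,0.9,-1],[0,0,0,0,0,0.9,-1],[0,0,0,0,0,0.9,-1],[0,0,0,0,0,0.9,-1],[0,0,0,0,0,0.9,-1]]]'
python3 -m pendant '[[[0,0,0,0,0,0.9,-1],[0,0,0,0,0,0.9,-1],[0,0,0,0,0,0.9,-1],[0,0,0,0,0,0.9,-1],[0,0,0,0,0,0.9,-1],[0,0,0,0,0,0.9,-1],[0,0,0,0,0,0.9,-1],[0,0,0,0,0,0.95,-1]]]'
python3 -m pendant '[[[0.8,0.165,0,0,0,0,-1],[0.8,0.165,0,0,0,0,-1],[0.8,0.165,0,0,0,0,-1],[0.8,0.165,0,0,0,0,-1],[0.8,0.165,0,0,0,0,-1],[0.8,0.165,0,0,0,0,-1],[0.8,0.165,0,0,0,0,-1],[0.8,0.165,0,0,0,0,-1]]]'
python3 -m pendant '[[[0.8,0.165,0,0,0,0,-1],[0.8,0.165,0,0,0,0,-1],[0.8,0.165,0,0,0,0,-1],[0.8,0.165,0,0,0,0,-1],[0.8,0.165,0,0,0,0,-1],[0.8,0.165,0,0,0,0,-1],[0.8,0.165,0,0,0,0,-1],[0.8,0.165,0,0,0,0,-1]]]'
python3 -m pendant '[[[0.8,0.165,0,0,0,0,-1],[0.8,0.165,0,0,0,0,-1],[0.8,0.165,0,0,0,0,-1],[0.8,0.165,0,0,0,0,-1],[0.8,0.165,0,0,0,0,-1],[0.8,0.165,0,0,0,0,-1],[0.8,0.165,0,0,0,0,-1],[0.8,0.165,0,0,0,0,-1]]]'
```

```text
time_s: 15.45
tcp_pos: [0.5782, 0.1101, 0.1791]
eef_rot: [179.9, 0.0, -32.4]
contact_force: [0.3, -0.4, -2.0]
gripper_width: 0.0437
gripper_force: 35.0
time_s: 16.25
tcp_pos: [0.5781, 0.1101, 0.1791]
eef_rot: [179.9, 0.0, -61.2]
contact_force: [0.2, -0.2, -2.7]
gripper_width: 0.0434
gripper_force: 35.0
time_s: 17.05
tcp_pos: [0.5781, 0.1101, 0.1791]
eef_rot: [179.9, -0.0, -90.2]
contact_force: [-0.1, 0.2, -2.2]
gripper_width: 0.044
gripper_force: 3.5
time_s: 17.85
tcp_pos: [0.5519, -0.0191, 0.1796]
eef_rot: [-180.0, 0.0, -90.0]
contact_force: [0.3, -0.2, -3.0]
gripper_width: 0.0435
gripper_force: 35.0
time_s: 18.65
tcp_pos: [0.5255, -0.147, 0.1796]
eef_rot: [180.0, -0.0, -90.0]
contact_force: [-0.7, -0.1, -2.2]
gripper_width: 0.0436
gripper_force: 35.0
time_s: 19.45
tcp_pos: [0.499, -0.275, 0.1795]
eef_rot: [180.0, 0.0, -90.0]
contact_force: [-0.6, 0.3, -2.4]
gripper_width: 0.044
gripper_force: 35.0
```

```bash
python3 - <<'E'
from h import *
s=r.get_state();print(s['tcp_pos'],s['eef_rot'],s['joints'])
t=cap('top');P=cloud(t);h=cv2.cvtColor(t['frame'],cv2.COLOR_BGR2HSV)
cv2.imwrite('pics/t2.png',cv2.resize(t['frame'][170:330,205:525],None,fx=2.5,fy=2.5))
E
```

```text
[ 0.49897577 -0.2749696   0.17949311] [ 1.79995815e+02  7.86606757e-04 -9.00030882e+01] [-9.18465306e+00  1.38837920e+01 -1.83524338e+01 -1.28637302e-04
 -5.77680307e+01  9.18163350e+00]
```

View pics/t2.png

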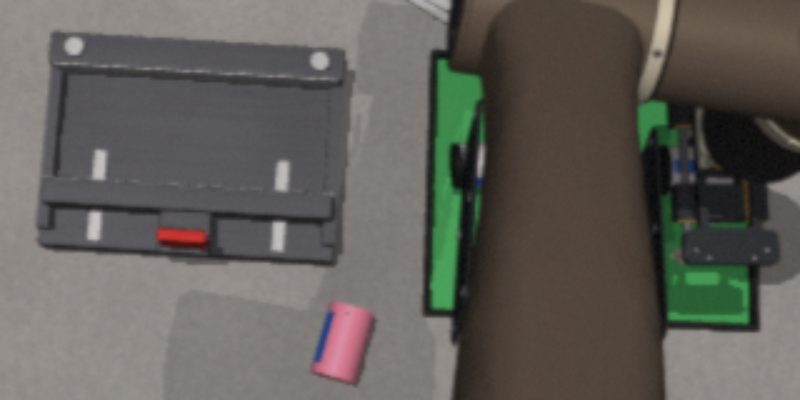

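The vice is empty and the grip is still holding after a brief slack at 17 s. Next I'll set the motor down on the mat.

```bash

python3 -m pendant '[[[0,0,0.9,0,0,0,-1],[0,0,0.9,0,0,0,-1],[0,0,0.9,0,0,0,-1],[0,0,0.9,0,0,0,-1],[0,0,0.9,0,0,0,-1],[0,0,0.9,0,0,0,-1],[0,0,0.9,0,0,0,-1],[0,0,0.6,0,0,0,-1]]]'
python3 -m pendant '[[[0,0,0.1,0,0,0,-1],[0,0,0.1,0,0,0,-1],[0,0,0.1,0,0,0,-1],[0,0,0.05,0,0,0,-1],[0,0,0.05,0,0,0,-1],[0,0,0.05,0,0,0,-1],[0,0,0,0,0,0,-1],[0,0,0,0,0,0,-1]]]'
```

```text
time_s: 20.3
tcp_pos: [0.4988, -0.274, 0.0403]
eef_rot: [179.9, 0.0, -90.0]
contact_force: [-0.3, 0.0, -1.8]
gripper_width: 0.0436
gripper_force: 35.0
time_s: 21.1
tcp_pos: [0.4995, -0.2736, 0.0327]
eef_rot: [-180.0, -0.0, -90.0]
contact_force: [-0.6, -0.6, -2.3]
gripper_width: 0.0438
gripper_force: 35.0
```

```bash

python3 -m pendant '[[[0,0,0.05,0,0,0,-1],[0,0,0.05,0,0,0,-1],[0,0,0,0,0,0,-1],[0,0,0,0,0,0,-1],[0,0,0,0,0,0,-1],[0,0,0,0,0,0,-1],[0,0,0,0,0,0,-1],[0,0,0,0,0,0,-1]]]'
```

```text
time_s: 21.9
tcp_pos: [0.4996, -0.2737, 0.031]
eef_rot: [-180.0, -0.0, -90.0]
contact_force: [-3.4, 1.5, 5.5]
gripper_width: 0.0433
gripper_force: 35.0
```

```bash

python3 -m pendant '[[[0,0,0,0,0,0,0.3],[0,0,0,0,0,0,0.3],[0,0,0,0,0,0,0.3],[0,0,-0.5,0,0,0,0.3],[0,0,-1,0,0,0,0.3],[0,0,-1,0,0,0,0.3],[0,0,-1,0,0,0,1],[0,0,-1,0,0,0,1]]]'
python3 -m pendant '[[[0,0,-1,0,0,-0.9,1],[0,0,-1,0,0,-0.9,1],[0,0,-1,0,0,-0.9,1],[0,0,-1,0,0,-0.9,1],[0,0,-1,0,0,-0.9,1],[0,0,0,0,0,-1,1],[0,0,0,0,0,-1,1],[0,0,0,0,0,-1,1]]]'
python3 -m pendant '[[[0,0,0,0,0,-1,1],[0,0,0,0,0,-1,1],[0,0,0,0,0,-1,1],[0,0,0,0,0,-1,1],[0,0,0,0,0,-1,1],[0,0,0,0,0,-1,1],[0,0,0,0,0,-1,1],[0,0,0,0,0,-1,1]]]'
python3 -m pendant '[[[0,0,0,0,0,-1,1],[0,0,0,0,0,-1,1],[0,0,0,0,0,-1,1],[0,0,0,0,0,-1,1],[0,0,0,0,0,-1,1],[0,0,0,0,0,-1,1],[0,0,0,0,0,-1,1],[0,0,0,0,0,0,1]]]'
cat >> h.py <<'E'
HUE={'blue':(110,14),'orange':(14,7)}
def blobs(c,xy=(.37,.66,-.4,-.04),amin=25):
    """strips on the mat by colour: centroid by depth, long axis"""
    P=cloud(c);h=cv2.cvtColor(c['frame'],cv2.COLOR_BGR2HSV);z=P[...,2]
    roi=(P[...,0]>xy[0])&(P[...,0]<xy[1])&(P[...,1]>xy[2])&(P[...,1]<xy[3])&(c['depth']>0)&(z<.1)
    for k,(h0,w) in HUE.items():
        m=roi&(abs(h[...,0].astype(int)-h0)<w)&(h[...,1]>130)
        n,lab,st,ce=cv2.connectedComponentsWithStats(m.astype(np.uint8))
        for i in range(1,n):
            if st[i,4]>=amin:
                q=P[lab==i]; rc=cv2.minAreaRect((q[:,:2]*1000).astype(np.float32)); bx=cv2.boxPoints(rc)
                e=max((bx[1]-bx[0],bx[2]-bx[1]),key=np.linalg.norm)
                print(k,ce[i].round(),st[i,4],'pos',np.median(q,0).round(4),'box c',np.round(rc[0],1),'size',np.round(rc[1],1),'axis',np.degrees(np.arctan2(e[1],e[0])).round(1),'z',np.percentile(q[:,2],[5,95]).round(4))
    # can bodies: anything >15 mm above mat, grey
    m=(roi&(z>.03)).astype(np.uint8); m=cv2.morphologyEx(m,cv2.MORPH_OPEN,np.ones((3,3)))
    n,lab,st,ce=cv2.connectedComponentsWithStats(m)
    for i in range(1,n):
        if st[i,4]>150:
            q=P[lab==i];rc=cv2.minAreaRect((q[:,:2]*1000).astype(np.float32));print('body',ce[i].round(),st[i,4],np.round(rc[0],1),np.round(rc[1],1),round(rc[2],1),'ztop',np.percentile(q[:,2],97).round(4))
E
python3 - <<'E'
from h import *
s=r.get_state();print(s['tcp_pos'],s['eef_rot'],s['joints'])
c=show('w3');blobs(c)
E
```

```text
time_s: 22.7
tcp_pos: [0.4995, -0.2737, 0.1221]
eef_rot: [-180.0, -0.0, -90.0]
contact_force: [0.4, -0.5, 0.3]
gripper_width: 0.0675
gripper_force: 0.0
time_s: 23.5
tcp_pos: [0.4994, -0.2737, 0.2216]
eef_rot: [-180.0, -0.0, -59.8]
contact_force: [-0.0, -0.2, -0.8]
gripper_width: 0.088
gripper_force: 0.0
time_s: 24.3
tcp_pos: [0.4994, -0.2737, 0.2213]
eef_rot: [-180.0, -0.0, -27.8]
contact_force: [-0.1, 0.3, -0.3]
gripper_width: 0.0877
gripper_force: 0.0
time_s: 25.1
tcp_pos: [0.4994, -0.2737, 0.2213]
eef_rot: [180.0, -0.0, 0.1]
contact_force: [-0.1, -0.8, -0.5]
gripper_width: 0.0876
gripper_force: 0.0
[ 0.49938369 -0.27367698  0.22125632] [ 1.79989599e+02 -3.10836758e-02  6.14595444e-02] [-9.03777580e+00  1.17856729e+01 -1.52098939e+01  6.01116043e-03
 -6.29720959e+01  9.90965024e+01]
blue [113. 198.] 416 pos [ 0.5152 -0.112   0.0399] box c [ 514.7 -111.7] size [ 6.8 49.7] axis -86.9 z [0.0338 0.0433]
blue [320. 221.] 956 pos [ 0.4993 -0.2739  0.049 ] box c [ 499.  -273.9] size [48.8 12. ] axis 90.0 z [0.0478 0.0501]
orange [115. 143.] 72 pos [ 0.5559 -0.11    0.0205] box c [ 555.9 -110.8] size [ 0.8 52.9] axis -86.9 z [0.0047 0.0272]
body [107. 173.] 5649 [ 533.1 -110.3] [44.5 71.5] 3.0 ztop 0.0493
body [320. 215.] 4684 [ 500.1 -273.9] [70.2 41.9] 89.9 ztop 0.0498
```

View pics/w3.png

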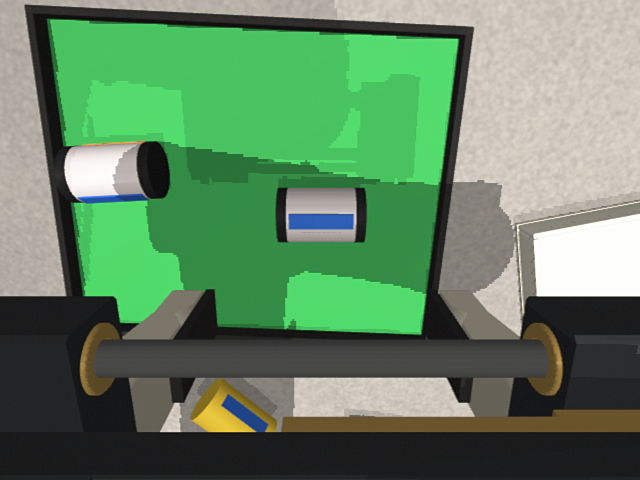

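motor_a is at (0.499, −0.274), blue up, at pixel (320,221). motor_b is at (0.533, −0.111), at pixel (110,173), close to the left rim. I'll roll motor_a gripped by its end faces, tilting from −45° to +45°, twice.

```bash

python3 -m pendant '[[[0,0,0,0,-1,0,1],[0,0,0,0,-1,0,1],[0,0,0,0,-1,0,1],[0,0,0,0,-1,0,1],[0,0,0,0,-1,0,1],[0,0,0,0,-1,0,1],[0,0,0,0,-1,0,1],[0,0,0,0,-1,0,1]]]'
python3 -m pendant '[[[0,0,0,0,-1,0,1],[0,0,0,0,-1,0,1],[0,0,0,0,-1,0,1],[0,0,0,0,-0.25,0,1],[0,0,0,0,0,0,1],[0,0,0,0,0,0,1],[0,0,0,0,0,0,1],[0,0,0,0,0,0,1]]]'
python3 -m pendant '[[[0.65,0.0,0.6,0,0,0,1],[0.65,0.0,0.6,0,0,0,1],[0.65,0.0,0.6,0,0,0,1],[0.65,0.0,0.6,0,0,0,1],[0.65,0.0,0.6,0,0,0,1],[0.65,0.0,0.6,0,0,0,1],[0.65,0.0,0.6,0,0,0,1],[0.65,0.0,0.6,0,0,0,1]]]'
python3 - <<'E'
from h import *
s=r.get_state();print(s['tcp_pos'],s['eef_rot'],s['joints'])
E
```

```text
time_s: 25.95
tcp_pos: [0.4997, -0.2737, 0.221]
eef_rot: [179.9, 32.1, -0.2]
contact_force: [0.3, -0.1, 0.4]
gripper_width: 0.0874
gripper_force: 0.0
time_s: 26.75
tcp_pos: [0.4994, -0.2738, 0.2216]
eef_rot: [180.0, 44.9, -0.0]
contact_force: [-0.3, -0.0, 0.1]
gripper_width: 0.0876
gripper_force: 0.0
time_s: 27.55
tcp_pos: [0.5051, -0.2737, 0.0775]
eef_rot: [-180.0, 45.0, 0.0]
contact_force: [0.4, -0.5, 0.1]
gripper_width: 0.0874
gripper_force: 0.0
[ 0.50513133 -0.27365383  0.07750948] [-1.79996425e+02  4.50160020e+01  1.06681099e-03] [ -6.13177152  44.89228084   3.47718373   4.337842   -93.42692927
  94.603424  ]
```

```bash

python3 -m pendant '[[[0.27,0,0.27,0,0,0,1],[0.27,0,0.27,0,0,0,1],[0.27,0,0.27,0,0,0,1],[0.27,0,0.27,0,0,0,1],[0.27,0,0.27,0,0,0,1],[0.27,0,0.27,0,0,0,1],[0,0,0,0,0,0,1],[0,0,0,0,0,0,1]]]'
python3 -m pendant '[[[0,0,0,0,0,0,-1],[0,0,0,0,0,0,-1],[0,0,0,0,0,0,-1],[0,0,0,0,0,0,-1],[0,0,0,0,0,0,-1],[0,0,0,0,0,0,-1],[0,0,0,0,0,0,-1],[0,0,0,0,0,0,-1]]]' 45
python3 -m pendant '[[[-0.2,0,-0.2,0,0,0,-1],[-0.4,0,-0.4,0,0,0,-1],[-0.5,0,-0.5,0,0,0,-1],[-0.5,0,-0.5,0,0,0,-1],[-0.5,0,-0.5,0,0,0,-1],[-0.5,0,-0.5,0,0,0,-1],[-0.4,0,-0.4,0,0,0,-1],[0,0,0,0,0,0,-1]]]'
python3 -c "
from h import *
c=show('w4');blobs(c)"
```

```text
time_s: 28.35
tcp_pos: [0.5051, -0.2737, 0.0333]
eef_rot: [180.0, 45.0, 0.0]
contact_force: [0.4, -0.0, 0.7]
gripper_width: 0.0878
gripper_force: 0.0
time_s: 29.15
tcp_pos: [0.5053, -0.2737, 0.0336]
eef_rot: [180.0, 45.0, 0.0]
contact_force: [1.3, -0.3, 3.0]
gripper_width: 0.0694
gripper_force: 45.0
time_s: 29.95
tcp_pos: [0.506, -0.2739, 0.1203]
eef_rot: [179.9, 44.8, -0.0]
contact_force: [0.2, 0.2, -2.4]
gripper_width: 0.07
gripper_force: 45.0
orange [320. 261.] 368 pos [ 0.5056 -0.2743  0.0908] box c [ 505.7 -274.3] size [49.6  3.2] axis 89.0 z [0.09   0.0915]
body [ 14. 125.] 1264 [ 525.4 -145.4] [11.3 23.6] 64.7 ztop 0.0465
body [320. 265.] 1710 [ 511.  -274.2] [14.3 70.1] 0.0 ztop 0.0997
```

```bash

python3 -m pendant '[[[0,0,0,0,0.9,0,-1],[0,0,0,0,0.9,0,-1],[0,0,0,0,0.9,0,-1],[0,0,0,0,0.9,0,-1],[0,0,0,0,0.9,0,-1],[0,0,0,0,0.9,0,-1],[0,0,0,0,0.9,0,-1],[0,0,0,0,0.9,0,-1]]]'
python3 -m pendant '[[[0,0,0,0,0.9,0,-1],[0,0,0,0,0.9,0,-1],[0,0,0,0,0.9,0,-1],[0,0,0,0,0.9,0,-1],[0,0,0,0,0.9,0,-1],[0,0,0,0,0.9,0,-1],[0,0,0,0,0.9,0,-1],[0,0,0,0,0.9,0,-1]]]'
python3 -m pendant '[[[0,0,0,0,0.9,0,-1],[0,0,0,0,0.9,0,-1],[0,0,0,0,0.9,0,-1],[0,0,0,0,0.9,0,-1],[0,0,0,0,0.9,0,-1],[0,0,0,0,0.9,0,-1],[0,0,0,0,0.9,0,-1],[0,0,0,0,0.9,0,-1]]]'
python3 -m pendant '[[[0,0,0,0,0.9,0,-1],[0,0,0,0,0,0,-1],[0,0,0,0,0,0,-1],[0,0,0,0,0,0,-1],[0,0,0,0,0,0,-1],[0,0,0,0,0,0,-1],[0,0,0,0,0,0,-1],[0,0,0,0,0,0,-1]]]'
python3 -c "
from h import *
s=r.get_state();print(s['tcp_pos'],s['eef_rot'],s['joints'])
c=show('w5');blobs(c)"
```

```text
time_s: 30.8
tcp_pos: [0.5045, -0.2735, 0.1175]
eef_rot: [-180.0, 16.2, -0.0]
contact_force: [0.1, 0.8, -3.0]
gripper_width: 0.0697
gripper_force: 45.0
time_s: 31.6
tcp_pos: [0.5039, -0.2734, 0.1174]
eef_rot: [-180.0, -12.6, -0.0]
contact_force: [0.5, 0.3, -3.1]
gripper_width: 0.0699
gripper_force: 45.0
time_s: 32.4
tcp_pos: [0.5044, -0.2723, 0.1172]
eef_rot: [-179.9, -41.1, 0.0]
contact_force: [-3.4, 0.3, -4.5]
gripper_width: 0.0695
gripper_force: 45.0
time_s: 33.2
tcp_pos: [0.5057, -0.2726, 0.1204]
eef_rot: [-180.0, -44.4, 0.0]
contact_force: [0.3, 0.1, -3.4]
gripper_width: 0.0699
gripper_force: 45.0
[ 0.50574731 -0.27256911  0.12040623] [-1.79991035e+02 -4.43867237e+01  9.67862660e-03] [-32.6091625    9.5591945  -28.19692236 -61.55754558 -25.40242392
 173.63077993]
body [ 94. 294.] 153 [ 552.1 -133.7] [ 6.8 22.7] 6.9 ztop 0.0428
```

J6 reached its limit at +45°, so I'll back off to +15° for a net 60° roll and use three −45° to +15° rolls.

```bash

python3 -m pendant '[[[0,0,0,0,-0.92,0,-1],[0,0,0,0,-0.92,0,-1],[0,0,0,0,-0.92,0,-1],[0,0,0,0,-0.92,0,-1],[0,0,0,0,-0.92,0,-1],[0,0,0,0,-0.92,0,-1],[0,0,0,0,-0.92,0,-1],[0,0,0,0,-0.92,0,-1]]]'
python3 -m pendant '[[[-0.16,0,0.6,0,0,0,-1],[-0.16,0,0.6,0,0,0,-1],[-0.16,0,0.6,0,0,0,-1],[-0.16,0,0.6,0,0,0,-1],[-0.16,0,0.6,0,0,0,-1],[-0.16,0,0.6,0,0,0,-1],[0,0,0,0,0,0,-1],[0,0,0,0,0,0,-1]]]'
python3 -c "
from h import *
s=r.get_state();print(s['tcp_pos'],s['eef_rot'],s['joints'])"
```

```text
time_s: 34.05
tcp_pos: [0.5041, -0.2725, 0.1196]
eef_rot: [-179.9, -15.4, -0.1]
contact_force: [-0.1, -0.3, -2.1]
gripper_width: 0.0697
gripper_force: 45.0
time_s: 34.85
tcp_pos: [0.5051, -0.2727, 0.0446]
eef_rot: [-179.9, -15.5, -0.1]
contact_force: [0.3, 0.2, -2.5]
gripper_width: 0.0698
gripper_force: 45.0
[ 0.50513836 -0.27272831  0.04455684] [-1.79859977e+02 -1.55329330e+01 -9.72182171e-02] [-11.02842412  18.44892031 -33.63905846  -7.86601404 -22.86661671
 107.7971081 ]
```

```bash

python3 -m pendant '[[[-0.02,0,0.1,0,0,0,-1],[-0.02,0,0.1,0,0,0,-1],[-0.02,0,0.1,0,0,0,-1],[-0.02,0,0.1,0,0,0,-1],[-0.02,0,0.05,0,0,0,-1],[0,0,0,0,0,0,-1],[0,0,0,0,0,0,-1],[0,0,0,0,0,0,-1]]]'
python3 -m pendant '[[[0,0,0,0,0,0,1],[0,0,0,0,0,0,1],[0,0,0,0,0,0,1],[0,0,0,0,0,0,1],[0,0,0,0,0,0,1],[0,0,0,0,0,0,1],[0.12,0,-0.48,0,0,0,1],[0.24,0,-0.96,0,0,0,1]]]'
python3 -m pendant '[[[0.24,0,-0.96,0,0,0,1],[0.24,0,-0.96,0,0,0,1],[0.24,0,-0.96,0,0,0,1],[0,0,0,0,-1,0,1],[0,0,0,0,-1,0,1],[0,0,0,0,-1,0,1],[0,0,0,0,-0.88,0,1],[0,0,0,0,0,0,1]]]'
python3 -c "
from h import *
s=r.get_state();print(s['tcp_pos'],s['eef_rot'],s['joints'])
c=show('w6');blobs(c)"
```

```text
time_s: 35.65
tcp_pos: [0.5057, -0.2726, 0.0358]
eef_rot: [-179.9, -15.6, -0.1]
contact_force: [0.6, 0.4, -3.3]
gripper_width: 0.0695
gripper_force: 45.0
time_s: 36.45
tcp_pos: [0.5039, -0.2725, 0.0648]
eef_rot: [-179.8, -15.4, -0.1]
contact_force: [0.8, -0.5, 0.2]
gripper_width: 0.0877
gripper_force: 0.0
time_s: 37.25
tcp_pos: [0.5046, -0.273, 0.1252]
eef_rot: [-179.9, -0.0, -0.0]
contact_force: [-0.8, 0.3, -0.8]
gripper_width: 0.0878
gripper_force: 0.0
[ 0.50460251 -0.2729672   0.1252066 ] [-1.79911521e+02 -4.10165093e-04 -1.52727954e-02] [ -8.93785517  17.4537045  -21.45240906  -0.11238574 -51.10725825
  98.99315593]
blue [ 39. 240.] 596 pos [ 0.5154 -0.115   0.0398] box c [ 514.7 -112.1] size [ 7.2 49.1] axis -86.8 z [0.0335 0.0434]
blue [320. 279.] 427 pos [ 0.4926 -0.2728  0.0417] box c [ 491.  -272.9] size [49.1  6.9] axis 89.5 z [0.0342 0.0433]
orange [ 41. 163.] 133 pos [ 0.5559 -0.1115  0.0206] box c [ 556.  -112.4] size [ 0.9 49.8] axis -87.0 z [0.0194 0.0249]
orange [320. 204.] 251 pos [ 0.5318 -0.2728  0.0208] box c [ 531.9 -272.8] size [ 1.3 49.9] axis -90.0 z [0.0195 0.0241]
body [ 47. 205.] 7474 [ 533.5 -116.3] [44.7 60.1] 3.8 ztop 0.0491
body [320. 244.] 9269 [ 509.7 -272.9] [70.3 44.1] 89.9 ztop 0.0491
```

```bash

python3 -m pendant '[[[0,0,0,0,-1,0,1],[0,0,0,0,-1,0,1],[0,0,0,0,-1,0,1],[0,0,0,0,-1,0,1],[0,0,0,0,-1,0,1],[0,0,0,0,-1,0,1],[0,0,0,0,-1,0,1],[0,0,0,0,-1,0,1]]]'
python3 -m pendant '[[[0,0,0,0,-1,0,1],[0,0,0,0,-1,0,1],[0,0,0,0,-1,0,1],[0,0,0,0,-0.25,0,1],[0,0,0,0,0,0,1],[0.45,0,0.35,0,0,0,1],[0.45,0,0.35,0,0,0,1],[0.45,0,0.35,0,0,0,1]]]'
python3 -m pendant '[[[0.45,0,0.35,0,0,0,1],[0.45,0,0.35,0,0,0,1],[0.45,0,0.35,0,0,0,1],[0.45,0,0.35,0,0,0,1],[0.45,0,0.35,0,0,0,1],[0,0,0,0,0,0,1],[0,0,0,0,0,0,1],[0,0,0,0,0,0,1]]]'
python3 -m pendant '[[[0,0,0,0,0,0,-1],[0,0,0,0,0,0,-1],[0,0,0,0,0,0,-1],[0,0,0,0,0,0,-1],[0,0,0,0,0,0,-1],[0,0,0,0,0,0,-1],[0,0,0,0,0,0,-1],[0,0,0,0,0,0,-1]]]' 45
python3 -m pendant '[[[-0.2,0,-0.2,0,0,0,-1],[-0.4,0,-0.4,0,0,0,-1],[-0.5,0,-0.5,0,0,0,-1],[-0.5,0,-0.5,0,0,0,-1],[-0.5,0,-0.5,0,0,0,-1],[0,0,0,0,0.5,0,-1],[0,0,0,0,0.75,0,-1],[0,0,0,0,1,0,-1]]]'
python3 -m pendant '[[[0,0,0,0,1,0,-1],[0,0,0,0,1,0,-1],[0,0,0,0,1,0,-1],[0,0,0,0,1,0,-1],[0,0,0,0,1,0,-1],[0,0,0,0,1,0,-1],[0,0,0,0,1,0,-1],[0,0,0,0,1,0,-1]]]'
python3 -m pendant '[[[0,0,0,0,1,0,-1],[0,0,0,0,1,0,-1],[0,0,0,0,1,0,-1],[0,0,0,0,1,0,-1],[0,0,0,0,0.75,0,-1],[0,0,0,0,0,0,-1],[0,0,0,0,0,0,-1],[0,0,0,0,0,0,-1]]]'
```

```text
time_s: 38.1
tcp_pos: [0.503, -0.2728, 0.1253]
eef_rot: [-179.8, 32.0, 0.0]
contact_force: [-0.3, -0.8, -0.1]
gripper_width: 0.0875
gripper_force: 0.0
time_s: 38.9
tcp_pos: [0.5074, -0.2727, 0.0903]
eef_rot: [-179.8, 44.9, 0.1]
contact_force: [0.7, 0.2, -0.6]
gripper_width: 0.0874
gripper_force: 0.0
time_s: 39.7
tcp_pos: [0.515, -0.2727, 0.0347]
eef_rot: [-179.8, 44.9, 0.1]
contact_force: [-0.5, 0.3, -0.1]
gripper_width: 0.0878
gripper_force: 0.0
time_s: 40.5
tcp_pos: [0.5148, -0.2727, 0.0346]
eef_rot: [-179.8, 44.9, 0.1]
contact_force: [0.6, 1.2, 4.4]
gripper_width: 0.0699
gripper_force: 45.0
time_s: 41.3
tcp_pos: [0.5149, -0.2727, 0.0941]
eef_rot: [-179.8, 35.8, 0.0]
contact_force: [-0.1, 0.5, -2.2]
gripper_width: 0.0699
gripper_force: 45.0
time_s: 42.1
tcp_pos: [0.5144, -0.2728, 0.0951]
eef_rot: [-179.9, 3.7, -0.1]
contact_force: [-0.5, 0.0, -2.4]
gripper_width: 0.0698
gripper_force: 45.0
time_s: 42.9
tcp_pos: [0.5152, -0.2728, 0.0942]
eef_rot: [-179.9, -15.0, -0.1]
contact_force: [0.5, -0.3, -2.4]
gripper_width: 0.0698
gripper_force: 45.0
```

```bash

python3 -m pendant '[[[-0.09,0,0.34,0,0,0,-1],[-0.09,0,0.34,0,0,0,-1],[-0.09,0,0.34,0,0,0,-1],[-0.09,0,0.34,0,0,0,-1],[-0.09,0,0.34,0,0,0,-1],[-0.09,0,0.34,0,0,0,-1],[-0.09,0,0.34,0,0,0,-1],[-0.09,0,0.34,0,0,0,-1]]]'
python3 -m pendant '[[[-0.02,0,0.07,0,0,0,-1],[-0.02,0,0.07,0,0,0,-1],[-0.01,0,0.05,0,0,0,-1],[0,0,0,0,0,0,-1],[0,0,0,0,0,0,-1],[0,0,0,0,0,0,-1],[0,0,0,0,0,0,-1],[0,0,0,0,0,0,-1]]]'
python3 -m pendant '[[[0,0,0,0,0,0,1],[0,0,0,0,0,0,1],[0,0,0,0,0,0,1],[0,0,0,0,0,0,1],[0,0,0,0,0,0,1],[0,0,0,0,0,0,1],[0.12,0,-0.48,0,0,0,1],[0.24,0,-0.96,0,0,0,1]]]'
python3 -m pendant '[[[0.24,0,-0.96,0,0,0,1],[0.24,0,-0.96,0,0,0,1],[0.24,0,-0.96,0,0,0,1],[0,0,0,0,-1,0,1],[0,0,0,0,-1,0,1],[0,0,0,0,-1,0,1],[0,0,0,0,-0.75,0,1],[0,0,0,0,0,0,1]]]'
python3 -c "
from h import *
s=r.get_state();print(s['tcp_pos'],s['eef_rot'],s['joints'])
c=show('w7');blobs(c)"
```

```text
time_s: 43.7
tcp_pos: [0.5148, -0.2726, 0.0367]
eef_rot: [-179.9, -15.0, -0.1]
contact_force: [-0.3, 0.2, -2.8]
gripper_width: 0.0694
gripper_force: 45.0
time_s: 44.5
tcp_pos: [0.515, -0.2727, 0.0336]
eef_rot: [-179.9, -15.1, -0.1]
contact_force: [-1.2, 0.4, -1.7]
gripper_width: 0.0699
gripper_force: 45.0
time_s: 45.3
tcp_pos: [0.5134, -0.2725, 0.0625]
eef_rot: [-179.8, -14.9, -0.1]
contact_force: [1.2, 0.3, 1.3]
gripper_width: 0.0874
gripper_force: 0.0
time_s: 46.1
tcp_pos: [0.5145, -0.2729, 0.1229]
eef_rot: [-179.9, -0.0, -0.0]
contact_force: [0.1, -0.2, -0.4]
gripper_width: 0.0874
gripper_force: 0.0
[ 0.51445969 -0.27292549  0.12290048] [-1.79902043e+02 -1.78112575e-02 -2.34645267e-02] [ -8.78194156  18.32502605 -20.49466555  -0.12774691 -51.17769028
  98.83857546]
blue [ 39. 258.] 528 pos [ 0.5155 -0.1146  0.0403] box c [ 514.7 -112.5] size [ 7.4 48.4] axis -87.8 z [0.0338 0.0432]
orange [ 42. 181.] 161 pos [ 0.5557 -0.1117  0.0206] box c [ 555.5 -112.3] size [ 1.9 50.2] axis -86.9 z [0.0194 0.0247]
orange [320. 215.] 1538 pos [ 0.5395 -0.2731  0.0382] box c [ 539.4 -273.2] size [50.2  7.4] axis 89.8 z [0.0327 0.0428]
body [ 48. 223.] 7440 [ 533.3 -116.9] [44.8 59.5] 3.4 ztop 0.0491
body [320. 244.] 9443 [ 521.4 -272.9] [43.6 70.6] 0.2 ztop 0.049
```

```bash

python3 -m pendant '[[[0,0,0,0,-1,0,1],[0,0,0,0,-1,0,1],[0,0,0,0,-1,0,1],[0,0,0,0,-1,0,1],[0,0,0,0,-1,0,1],[0,0,0,0,-1,0,1],[0,0,0,0,-1,0,1],[0,0,0,0,-1,0,1]]]'
python3 -m pendant '[[[0,0,0,0,-1,0,1],[0,0,0,0,-1,0,1],[0,0,0,0,-1,0,1],[0,0,0,0,-0.25,0,1],[0,0,0,0,0,0,1],[0.45,0,0.34,0,0,0,1],[0.45,0,0.34,0,0,0,1],[0.45,0,0.34,0,0,0,1]]]'
python3 -m pendant '[[[0.45,0,0.34,0,0,0,1],[0.45,0,0.34,0,0,0,1],[0.45,0,0.34,0,0,0,1],[0.45,0,0.34,0,0,0,1],[0.45,0,0.34,0,0,0,1],[0,0,0,0,0,0,1],[0,0,0,0,0,0,1],[0,0,0,0,0,0,1]]]'
python3 -m pendant '[[[0,0,0,0,0,0,-1],[0,0,0,0,0,0,-1],[0,0,0,0,0,0,-1],[0,0,0,0,0,0,-1],[0,0,0,0,0,0,-1],[0,0,0,0,0,0,-1],[0,0,0,0,0,0,-1],[0,0,0,0,0,0,-1]]]' 45
python3 -m pendant '[[[-0.2,0,-0.2,0,0,0,-1],[-0.4,0,-0.4,0,0,0,-1],[-0.5,0,-0.5,0,0,0,-1],[-0.5,0,-0.5,0,0,0,-1],[-0.5,0,-0.5,0,0,0,-1],[0,0,0,0,0.5,0,-1],[0,0,0,0,0.75,0,-1],[0,0,0,0,1,0,-1]]]'
python3 -m pendant '[[[0,0,0,0,1,0,-1],[0,0,0,0,1,0,-1],[0,0,0,0,1,0,-1],[0,0,0,0,1,0,-1],[0,0,0,0,1,0,-1],[0,0,0,0,1,0,-1],[0,0,0,0,1,0,-1],[0,0,0,0,1,0,-1]]]'
python3 -m pendant '[[[0,0,0,0,1,0,-1],[0,0,0,0,1,0,-1],[0,0,0,0,1,0,-1],[0,0,0,0,1,0,-1],[0,0,0,0,0.75,0,-1],[0,0,0,0,0,0,-1],[0,0,0,0,0,0,-1],[0,0,0,0,0,0,-1]]]'
```

```text
time_s: 46.95
tcp_pos: [0.513, -0.2729, 0.123]
eef_rot: [-179.8, 32.0, 0.0]
contact_force: [0.9, 0.2, 0.6]
gripper_width: 0.0877
gripper_force: 0.0
time_s: 47.75
tcp_pos: [0.5179, -0.2727, 0.0885]
eef_rot: [-179.8, 44.9, 0.1]
contact_force: [-0.3, 0.3, 0.1]
gripper_width: 0.0879
gripper_force: 0.0
time_s: 48.55
tcp_pos: [0.5261, -0.2728, 0.0336]
eef_rot: [-179.8, 44.9, 0.1]
contact_force: [0.3, -0.8, 0.2]
gripper_width: 0.0874
gripper_force: 0.0
time_s: 49.35
tcp_pos: [0.526, -0.2727, 0.0335]
eef_rot: [-179.8, 44.9, 0.1]
contact_force: [2.2, 0.6, 4.2]
gripper_width: 0.0694
gripper_force: 45.0
time_s: 50.15
tcp_pos: [0.5261, -0.2727, 0.0929]
eef_rot: [-179.8, 35.8, 0.0]
contact_force: [-0.3, -0.9, -2.9]
gripper_width: 0.0699
gripper_force: 45.0
time_s: 50.95
tcp_pos: [0.5256, -0.2728, 0.094]
eef_rot: [-179.9, 3.7, -0.0]
contact_force: [0.2, -0.3, -3.0]
gripper_width: 0.0695
gripper_force: 45.0
time_s: 51.75
tcp_pos: [0.5263, -0.2728, 0.093]
eef_rot: [-179.9, -15.0, -0.1]
contact_force: [-0.3, -0.7, -2.6]
gripper_width: 0.0696
gripper_force: 45.0
```

```bash

python3 -m pendant '[[[-0.09,0,0.335,0,0,0,-1],[-0.09,0,0.335,0,0,0,-1],[-0.09,0,0.335,0,0,0,-1],[-0.09,0,0.335,0,0,0,-1],[-0.09,0,0.335,0,0,0,-1],[-0.09,0,0.335,0,0,0,-1],[-0.09,0,0.335,0,0,0,-1],[-0.09,0,0.335,0,0,0,-1]]]'
python3 -m pendant '[[[-0.02,0,0.07,0,0,0,-1],[-0.02,0,0.07,0,0,0,-1],[-0.01,0,0.03,0,0,0,-1],[0,0,0,0,0,0,-1],[0,0,0,0,0,0,-1],[0,0,0,0,0,0,-1],[0,0,0,0,0,0,-1],[0,0,0,0,0,0,-1]]]'
python3 -m pendant '[[[0,0,0,0,0,0,1],[0,0,0,0,0,0,1],[0,0,0,0,0,0,1],[0,0,0,0,0,0,1],[0,0,0,0,0,0,1],[0,0,0,0,0,0,1],[0.12,0,-0.48,0,0,0,1],[0.24,0,-0.96,0,0,0,1]]]'
python3 -m pendant '[[[0.24,0,-0.96,0,0,0,1],[0.24,0,-0.96,0,0,0,1],[0.24,0,-0.96,0,0,0,1],[0,0,0,0,-1,0,1],[0,0,0,0,-1,0,1],[0,0,0,0,-1,0,1],[0,0,0,0,-0.75,0,1],[0,0,0,0,0,0,1]]]'
python3 -m pendant '[[[0,0,-0.5,0,0,1,1],[0,0,-0.5,0,0,1,1],[0,0,-0.5,0,0,1,1],[0,0,-0.5,0,0,1,1],[0,0,-0.5,0,0,1,1],[0,0,-0.5,0,0,1,1],[0,0,0,0,0,1,1],[0,0,0,0,0,1,1]]]'
python3 -m pendant '[[[0,0,0,0,0,1,1],[0,0,0,0,0,1,1],[0,0,0,0,0,1,1],[0,0,0,0,0,1,1],[0,0,0,0,0,1,1],[0,0,0,0,0,1,1],[0,0,0,0,0,1,1],[0,0,0,0,0,1,1]]]'
python3 -m pendant '[[[0,0,0,0,0,1,1],[0,0,0,0,0,1,1],[0,0,0,0,0,1,1],[0,0,0,0,0,1,1],[0,0,0,0,0,1,1],[0,0,0,0,0,1,1],[0,0,0,0,0,0.5,1],[0,0,0,0,0,0,1]]]'
python3 -c "
from h import *
s=r.get_state();print(s['tcp_pos'],s['eef_rot'],s['joints'])
c=show('w8');blobs(c)"
```

```text
time_s: 52.55
tcp_pos: [0.5258, -0.2726, 0.0364]
eef_rot: [-179.9, -15.0, -0.1]
contact_force: [-0.6, -0.3, -2.7]
gripper_width: 0.0695
gripper_force: 45.0
time_s: 53.35
tcp_pos: [0.5258, -0.2726, 0.0336]
eef_rot: [-179.9, -15.1, -0.1]
contact_force: [-0.5, 0.4, -1.2]
gripper_width: 0.0697
gripper_force: 45.0
time_s: 54.15
tcp_pos: [0.5242, -0.2725, 0.0625]
eef_rot: [-179.8, -14.9, -0.1]
contact_force: [1.1, 0.7, -0.1]
gripper_width: 0.0876
gripper_force: 0.0
time_s: 54.95
tcp_pos: [0.5253, -0.2729, 0.1229]
eef_rot: [-179.9, -0.0, -0.0]
contact_force: [-0.1, -0.5, -0.1]
gripper_width: 0.0878
gripper_force: 0.0
time_s: 55.75
tcp_pos: [0.5238, -0.273, 0.1835]
eef_rot: [-179.8, -0.1, -32.2]
contact_force: [-0.2, -0.1, 0.4]
gripper_width: 0.0877
gripper_force: 0.0
time_s: 56.55
tcp_pos: [0.5236, -0.273, 0.183]
eef_rot: [-179.8, 0.1, -64.2]
contact_force: [0.4, -0.4, 0.4]
gripper_width: 0.0879
gripper_force: 0.0
time_s: 57.35
tcp_pos: [0.5236, -0.273, 0.183]
eef_rot: [-179.9, 0.1, -90.1]
contact_force: [-1.1, 0.5, 0.1]
gripper_width: 0.0878
gripper_force: 0.0
[ 0.52362347 -0.2729875   0.18297617] [-1.79862868e+02  1.35945632e-01 -9.01065262e+01] [ -8.68011918  15.53350343 -15.48381634  -0.18092816 -58.86747356
   8.66681805]
blue [466. 412.] 112 pos [ 0.4107 -0.1292  0.0491] box c [ 410.3 -129.8] size [11.   9.4] axis 3.5 z [0.0482 0.0502]
orange [311. 234.] 1183 pos [ 0.5299 -0.2739  0.0491] box c [ 530.1 -273. ] size [49.5 11.4] axis 89.9 z [0.048  0.0502]
body [312. 230.] 6038 [ 530.1 -273.1] [70.6 43.7] 90.0 ztop 0.0498
body [447. 403.] 965 [ 425. -131.] [32.1 28.8] 30.1 ztop 0.0494
```

motor_a lies orange up at (0.530, −0.273). motor_b was knocked aside and is now near (0.42, −0.13). I'll take motor_a to the vice.

```bash

python3 -m pendant '[[[0.02,-0.32,0.9,0,0,0,0.4],[0,0,0.9,0,0,0,0.4],[0,0,0.9,0,0,0,0.4],[0,0,0.9,0,0,0,0.4],[0,0,0.9,0,0,0,0.4],[0,0,0.9,0,0,0,0.4],[0,0,0.9,0,0,0,0.4],[0,0,0.5,0,0,0,0.4]]]'
python3 -m pendant '[[[0,0,0.4,0,0,0,0.4],[0,0,0.3,0,0,0,0.4],[0,0,0.05,0,0,0,0.4],[0,0,0,0,0,0,0.4],[0,0,0,0,0,0,-1],[0,0,0,0,0,0,-1],[0,0,0,0,0,0,-1],[0,0,0,0,0,0,-1]]]' 35
python3 -m pendant '[[[0,0,0,0,0,0,-1],[0,0,0,0,0,0,-1],[0,0,-0.3,0,0,0,-1],[0,0,-0.7,0,0,0,-1],[0,0,-1,0,0,0,-1],[0,0,-1,0,0,0,-1],[0,0,-1,0,0,0,-1],[0,0,-1,0,0,0,-1]]]'
python3 -m pendant '[[[0,0,-1,0,0,0,-1],[0,0,-1,0,0,0,-1],[0,0,-0.5,0,0,0,-1],[0,0,0,0,0,-1,-1],[0,0,0,0,0,-1,-1],[0,0,0,0,0,-1,-1],[0,0,0,0,0,-1,-1],[0,0,0,0,0,-1,-1]]]'
python3 -m pendant '[[[0,0,0,0,0,-1,-1],[0,0,0,0,0,-1,-1],[0,0,0,0,0,-1,-1],[0,0,0,0,0,-1,-1],[0,0,0,0,0,-1,-1],[0,0,0,0,0,-1,-1],[0,0,0,0,0,-1,-1],[0,0,0,0,0,-1,-1]]]'
python3 -m pendant '[[[0,0,0,0,0,-1,-1],[0,0,0,0,0,-1,-1],[0,0,0,0,0,-1,-1],[0,0,0,0,0,-1,-1],[0,0,0,0,0,-1,-1],[0,0,0,0,0,-1,-1],[0,0,0,0,0,-1,-1],[0,0,0,0,0,-1,-1]]]'
python3 -c "
from h import *
s=r.get_state();print(s['tcp_pos'],s['eef_rot'],s['joints'])"
```

```text
time_s: 58.2
tcp_pos: [0.5298, -0.2729, 0.0453]
eef_rot: [180.0, 0.2, -90.0]
contact_force: [-0.6, -0.9, 0.7]
gripper_width: 0.0616
gripper_force: 0.0
time_s: 59.0
tcp_pos: [0.5307, -0.2731, 0.0319]
eef_rot: [-179.9, 0.1, -90.1]
contact_force: [-0.3, -0.6, 2.1]
gripper_width: 0.0435
gripper_force: 35.0
time_s: 59.8
tcp_pos: [0.5303, -0.2732, 0.1331]
eef_rot: [-179.9, 0.1, -90.1]
contact_force: [0.4, -0.1, -3.6]
gripper_width: 0.0435
gripper_force: 35.0
time_s: 60.6
tcp_pos: [0.53, -0.2732, 0.1814]
eef_rot: [-179.9, 0.1, -69.9]
contact_force: [-0.5, 0.5, -2.8]
gripper_width: 0.0437
gripper_force: 35.0
time_s: 61.4
tcp_pos: [0.5301, -0.2732, 0.1814]
eef_rot: [-179.9, 0.1, -37.9]
contact_force: [0.7, -0.1, -2.0]
gripper_width: 0.0436
gripper_force: 35.0
time_s: 62.2
tcp_pos: [0.5301, -0.2732, 0.1814]
eef_rot: [-179.8, 0.0, -5.9]
contact_force: [0.1, -0.0, -2.4]
gripper_width: 0.0436
gripper_force: 35.0
[ 0.53005358 -0.27322146  0.18135164] [-1.79841055e+02  6.48140337e-03 -5.90932704e+00] [ -8.60744666  16.20402888 -14.76823092  -0.18478828 -59.04182802
  92.79318751]
```

```bash

python3 -m pendant '[[[0,0,0,0,0,-0.68,-1],[0.05,-0.9,0,0,0,0,-1],[0.05,-0.9,0,0,0,0,-1],[0.05,-0.9,0,0,0,0,-1],[0.05,-0.9,0,0,0,0,-1],[0.05,-0.9,0,0,0,0,-1],[0.05,-0.9,0,0,0,0,-1],[0.05,-0.9,0,0,0,0,-1]]]'
python3 -m pendant '[[[0.05,-0.9,0,0,0,0,-1],[0.05,-0.9,0,0,0,0,-1],[0.05,-0.9,0,0,0,0,-1],[0.05,-0.9,0,0,0,0,-1],[0.05,-0.9,0,0,0,0,-1],[0.05,-0.9,0,0,0,0,-1],[0.05,-0.9,0,0,0,0,-1],[0.05,-0.9,0,0,0,0,-1]]]'
python3 -m pendant '[[[0.05,-0.9,0,0,0,0,-1],[0.05,-0.9,0,0,0,0,-1],[0.05,-0.9,0,0,0,0,-1],[0.05,-0.9,0,0,0,0,-1],[0.05,-0.9,0,0,0,0,-1],[0.05,-0.9,0,0,0,0,-1],[0.05,-0.9,0,0,0,0,-1],[0.05,-0.9,0,0,0,0,-1]]]'
python3 -c "
from h import *
s=r.get_state();print(s['tcp_pos'],s['eef_rot'],s['joints'])"
```

```text
time_s: 63.0
tcp_pos: [0.5444, -0.1472, 0.1817]
eef_rot: [-179.9, -0.0, -3.4]
contact_force: [0.4, 0.3, -2.1]
gripper_width: 0.0437
gripper_force: 35.0
time_s: 63.8
tcp_pos: [0.5608, -0.004, 0.1821]
eef_rot: [-179.9, -0.0, -3.4]
contact_force: [0.1, 0.2, -1.2]
gripper_width: 0.0432
gripper_force: 35.0
time_s: 64.6
tcp_pos: [0.5777, 0.1401, 0.1825]
eef_rot: [-179.9, -0.0, -3.3]
contact_force: [1.3, -0.1, -3.5]
gripper_width: 0.0434
gripper_force: 35.0
[0.57768914 0.1400842  0.18251905] [-1.79863696e+02 -3.99370045e-02 -3.34041014e+00] [ 32.39927093  15.89672382 -15.07008752  -0.10194051 -58.92119706
  54.31290449]
```

```bash

python3 -m pendant '[[[-0.3,0,0,0,0,0,-1],[0,0,0.9,0,0,0,-1],[0,0,0.9,0,0,0,-1],[0,0,0.9,0,0,0,-1],[0,0,0.9,0,0,0,-1],[0,0,0.9,0,0,0,-1],[0,0,0.9,0,0,0,-1],[0,0,0.4,0,0,0,-1]]]'
python3 -m pendant '[[[0,0,0.1,0,0,0,-1],[0,0,0.1,0,0,0,-1],[0,0,0.05,0,0,0,-1],[0,0,0.05,0,0,0,-1],[0,0,0,0,0,0,-1],[0,0,0,0,0,0,-1],[0,0,0,0,0,0,-1],[0,0,0,0,0,0,-1]]]'
```

```text
time_s: 65.4
tcp_pos: [0.5708, 0.139, 0.0649]
eef_rot: [-179.9, 0.1, -3.4]
contact_force: [-0.6, -0.3, -3.6]
gripper_width: 0.0435
gripper_force: 35.0
time_s: 66.2
tcp_pos: [0.5717, 0.1392, 0.0607]
eef_rot: [-179.9, -0.1, -3.3]
contact_force: [0.4, 0.8, -3.1]
gripper_width: 0.0442
gripper_force: 35.0
```

```bash

python3 -m pendant '[[[0,0,0.05,0,0,0,-1],[0,0,0.05,0,0,0,-1],[0,0,0.02,0,0,0,-1],[0,0,0,0,0,0,-1],[0,0,0,0,0,0,-1],[0,0,0,0,0,0,-1],[0,0,0,0,0,0,-1],[0,0,0,0,0,0,-1]]]'
python3 -m pendant '[[[0,0,0,0,0,0,0.3],[0,0,0,0,0,0,0.3],[0,0,0,0,0,0,0.3],[0,0,0,0,0,0,0.3],[0,0,-0.5,0,0,0,0.3],[0,0,-1,0,0,0,0.3],[0,0,-1,0,0,0,0.3],[0,0,-1,0,0,0,0.3]]]'
python3 -m pendant '[[[0,0,-1,0,0,0,1],[0,0,-1,0,0,0,1],[0,0,-1,0,0,0,1],[0,0,-1,0,0,0,1],[0,0,-1,0,0,0,1],[0,0,0,0,0,0,1],[0,0,0,0,0,0,1],[0,0,0,0,0,0,1]]]'
python3 -c "
from h import *
c=show('w9');blobs(c,(.5,.65,0,.33))
s=r.get_state();print(s['tcp_pos'],s['eef_rot'])"
```

```text
time_s: 67.0
tcp_pos: [0.5718, 0.1392, 0.0589]
eef_rot: [-179.9, -0.1, -3.3]
contact_force: [-3.0, -0.6, 5.6]
gripper_width: 0.044
gripper_force: 35.0
time_s: 67.8
tcp_pos: [0.5717, 0.139, 0.1296]
eef_rot: [-179.9, -0.1, -3.3]
contact_force: [-0.0, 0.5, 0.6]
gripper_width: 0.0572
gripper_force: 0.0
time_s: 68.6
tcp_pos: [0.5711, 0.1386, 0.2277]
eef_rot: [-179.9, 0.0, -3.4]
contact_force: [-0.8, -0.5, -0.5]
gripper_width: 0.0879
gripper_force: 0.0
orange [320. 229.] 1021 pos [0.5703 0.1389 0.076 ] box c [570.6 138.9] size [11.4 50.3] axis -3.0 z [0.0749 0.0772]
body [267. 207.] 67391 [575.  180.8] [296.8 150. ] 90.0 ztop 0.074
[0.57105228 0.13859878 0.22747043] [-1.79895814e+02  2.44915303e-02 -3.34814502e+00]
```

View pics/w9.png

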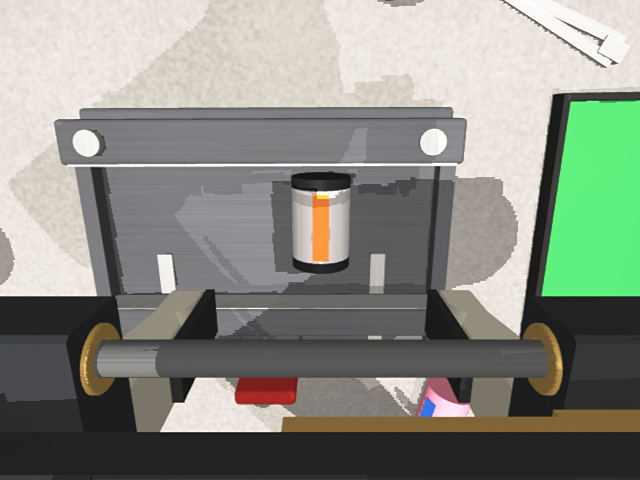

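motor_a rests on the vice bed with orange up at pixel (320,229). Now I'll look for motor_b.

```bash

python3 -m pendant '[[[-0.16,1,-0.1,0,0,0,1],[-0.16,1,-0.1,0,0,0,1],[-0.16,1,-0.1,0,0,0,1],[-0.16,1,-0.1,0,0,0,1],[-0.16,1,-0.1,0,0,0,1],[-0.16,1,-0.1,0,0,0,1],[-0.16,1,-0.1,0,0,0,1],[-0.16,1,-0.1,0,0,0,1]]]'
python3 -m pendant '[[[-0.16,1,-0.1,0,0,0,1],[-0.16,1,-0.1,0,0,0,1],[-0.16,1,-0.1,0,0,0,1],[-0.16,1,-0.1,0,0,0,1],[-0.16,1,-0.1,0,0,0,1],[-0.16,1,-0.1,0,0,0,1],[-0.16,1,-0.1,0,0,0,1],[0,0,0,0,0,0,1]]]'
python3 -c "
from h import *
c=show('w10');blobs(c)
s=r.get_state();print(s['tcp_pos'],s['eef_rot'])"
```

```text
time_s: 69.45
tcp_pos: [0.5359, -0.0215, 0.2441]
eef_rot: [-179.9, -0.1, -3.4]
contact_force: [-0.1, -0.0, 0.1]
gripper_width: 0.0879
gripper_force: 0.0
time_s: 70.25
tcp_pos: [0.5049, -0.1606, 0.2578]
eef_rot: [-179.9, -0.1, -3.5]
contact_force: [-0.2, 0.4, 0.9]
gripper_width: 0.0877
gripper_force: 0.0
blue [270. 314.] 620 pos [ 0.4104 -0.1078  0.0489] box c [ 410.5 -108.6] size [49.  12.4] axis 88.5 z [0.0478 0.05  ]
body [271. 306.] 3194 [ 412.3 -108.3] [70.1 41.4] 88.3 ztop 0.0497
[ 0.50523031 -0.15968875  0.25767725] [-1.79858420e+02 -7.23765579e-02 -3.49913839e+00]
```

View pics/w10.png

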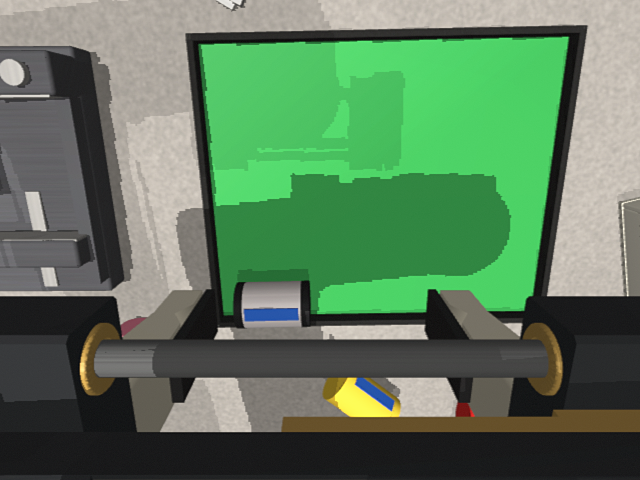

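motor_b was knocked, and now lies blue up at (0.411, −0.109), pixel (270,310), by the near rim. I'll take it across its flats with the fingertips above the rim and carry it to mid-mat.

```bash

python3 -m pendant '[[[0,0,0,0,0,1,0.3],[0,0,0,0,0,1,0.3],[0,0,0,0,0,1,0.3],[0,0,0,0,0,1,0.3],[0,0,0,0,0,1,0.3],[0,0,0,0,0,1,0.3],[0,0,0,0,0,1,0.3],[0,0,0,0,0,1,0.3]]]'
python3 -m pendant '[[[0,0,0,0,0,1,0.3],[0,0,0,0,0,1,0.3],[0,0,0,0,0,1,0.3],[0,0,0,0,0,1,0.3],[0,0,0,0,0,1,0.3],[0,0,0,0,0,1,0.3],[0,0,0,0,0,1,0.3],[0,0,0,0,0,1,0.3]]]'
python3 -m pendant '[[[0,0,0,0,0,1,0.3],[0,0,0,0,0,1,0.3],[0,0,0,0,0,1,0.3],[0,0,0,0,0,1,0.3],[0,0,0,0,0,1,0.3],[0,0,0,0,0,1,0.3],[0,0,0,0,0,0,0.3],[0,0,0,0,0,0,0.3]]]'
python3 -m pendant '[[[-0.3,0.6,0.8,0,0,0,0.3],[-0.3,0.6,0.8,0,0,0,0.3],[-0.3,0.6,0.8,0,0,0,0.3],[-0.3,0.6,0.8,0,0,0,0.3],[-0.3,0.6,0.8,0,0,0,0.3],[-0.3,0.6,0.8,0,0,0,0.3],[-0.3,0.6,0.8,0,0,0,0.3],[-0.3,0.6,0.8,0,0,0,0.3]]]'
python3 -m pendant '[[[0,0,0.5,0,0,0,0.3],[0,0,0.5,0,0,0,0.3],[0,0,0,0,0,0,0.3],[0,0,0,0,0,0,0.3],[0,0,0,0,0,0,0.3],[0,0,0,0,0,0,0.3],[0,0,0,0,0,0,0.3],[0,0,0,0,0,0,0.3]]]'
python3 -c "
from h import *
c=show('w11');blobs(c)
s=r.get_state();print(s['tcp_pos'],s['eef_rot'],s['joints'])"
```

```text
time_s: 71.1
tcp_pos: [0.5058, -0.1578, 0.2574]
eef_rot: [-179.8, 0.0, -35.5]
contact_force: [-0.0, 0.2, 1.1]
gripper_width: 0.057
gripper_force: 0.0
time_s: 71.9
tcp_pos: [0.5058, -0.1578, 0.2574]
eef_rot: [-179.9, 0.1, -67.5]
contact_force: [-0.1, 0.2, -0.2]
gripper_width: 0.0567
gripper_force: 0.0
time_s: 72.7
tcp_pos: [0.5059, -0.1579, 0.2574]
eef_rot: [-179.9, 0.1, -91.2]
contact_force: [-0.0, -0.6, -0.4]
gripper_width: 0.057
gripper_force: 0.0
time_s: 73.5
tcp_pos: [0.4109, -0.1072, 0.129]
eef_rot: [-179.9, 0.1, -91.2]
contact_force: [-0.0, -0.0, 0.4]
gripper_width: 0.0572
gripper_force: 0.0
time_s: 74.3
tcp_pos: [0.4115, -0.1074, 0.1096]
eef_rot: [-179.9, 0.1, -91.3]
contact_force: [0.4, 0.5, -0.0]
gripper_width: 0.0573
gripper_force: 0.0
blue [323. 271.] 2043 pos [ 0.4099 -0.1103  0.049 ] box c [ 410.1 -108.8] size [50.6 11.6] axis 87.8 z [0.0481 0.0501]
body [322. 263.] 10327 [ 410.1 -108.7] [70.8 43.8] 87.9 ztop 0.0497
body [239. 302.] 517 [ 442.5 -112.7] [12.1 26.2] 34.6 ztop 0.0996
body [399. 303.] 459 [ 380.6 -110.5] [24.3 10.1] 59.1 ztop 0.0996
[ 0.41144911 -0.10737803  0.10956076] [-1.79934721e+02  1.39942417e-01 -9.13428848e+01] [ 12.07096789   5.33385671 -40.36503484  -0.17351657 -44.20527734
 -13.28964877]
```

View pics/w11.png

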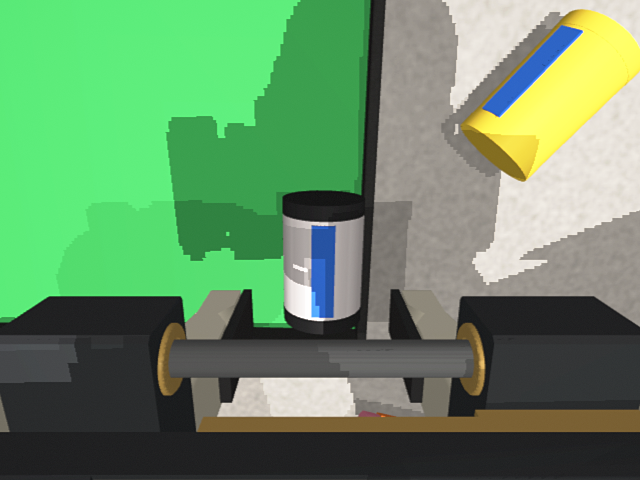

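```bash

python3 -m pendant '[[[0.05,0.07,0,0,0,0.2,0.3],[0,0,0.5,0,0,0,0.3],[0,0,0.5,0,0,0,0.3],[0,0,0.5,0,0,0,0.3],[0,0,0.5,0,0,0,0.3],[0,0,0.5,0,0,0,0.3],[0,0,0.5,0,0,0,0.3],[0,0,0.2,0,0,0,0.3]]]'
python3 -m pendant '[[[0,0,0,0,0,0,0.3],[0,0,0,0,0,0,-1],[0,0,0,0,0,0,-1],[0,0,0,0,0,0,-1],[0,0,0,0,0,0,-1],[0,0,0,0,0,0,-1],[0,0,0,0,0,0,-1],[0,0,0,0,0,0,-1]]]' 35
python3 -m pendant '[[[0,0,-0.1,0,0,0,-1],[0,0,-0.2,0,0,0,-1],[0,0,-0.5,0,0,0,-1],[0,0,-0.8,0,0,0,-1],[0,0,-0.8,0,0,0,-1],[0,0,-0.8,0,0,0,-1],[0,0,-0.8,0,0,0,-1],[0,0,-0.5,0,0,0,-1]]]'
```

```text
time_s: 75.15
tcp_pos: [0.4094, -0.1083, 0.0441]
eef_rot: [179.9, 0.1, -92.2]
contact_force: [-0.0, -0.2, 0.3]
gripper_width: 0.0569
gripper_force: 0.0
time_s: 75.95
tcp_pos: [0.4107, -0.1081, 0.0458]
eef_rot: [-179.9, 0.1, -92.1]
contact_force: [0.9, 1.1, 5.3]
gripper_width: 0.0432
gripper_force: 35.0
time_s: 76.75
tcp_pos: [0.4097, -0.1084, 0.1368]
eef_rot: [-179.9, 0.2, -92.1]
contact_force: [-0.6, -0.5, -2.3]
gripper_width: 0.0433
gripper_force: 35.0
```

```bash

python3 -m pendant '[[[0.98,-0.54,0,0,0,0,-1],[0.98,-0.54,0,0,0,0,-1],[0.98,-0.54,0,0,0,0,-1],[0.98,-0.54,0,0,0,0,-1],[0.98,-0.54,0,0,0,0,-1],[0.98,-0.54,0,0,0,0,-1],[0.98,-0.54,0,0,0,0,-1],[0.98,-0.54,0,0,0,0,-1]]]'
python3 -m pendant '[[[0,0,0,0,0,-0.5,-1],[0,0,0.7,0,0,0,-1],[0,0,0.7,0,0,0,-1],[0,0,0.7,0,0,0,-1],[0,0,0.7,0,0,0,-1],[0,0,0.7,0,0,0,-1],[0,0,0.6,0,0,0,-1],[0,0,0.2,0,0,0,-1]]]'
python3 -m pendant '[[[0,0,0.05,0,0,0,-1],[0,0,0.05,0,0,0,-1],[0,0,0,0,0,0,-1],[0,0,0,0,0,0,-1],[0,0,0,0,0,0,-1],[0,0,0,0,0,0,-1],[0,0,0,0,0,0,-1],[0,0,0,0,0,0,-1]]]'
```

```text
time_s: 77.55
tcp_pos: [0.49, -0.269, 0.1348]
eef_rot: [180.0, 0.2, -92.2]
contact_force: [-0.3, 0.1, -3.9]
gripper_width: 0.0437
gripper_force: 35.0
time_s: 78.35
tcp_pos: [0.4894, -0.2679, 0.0477]
eef_rot: [179.9, 0.2, -90.2]
contact_force: [-0.0, 0.4, -2.5]
gripper_width: 0.0435
gripper_force: 35.0
time_s: 79.15
tcp_pos: [0.4905, -0.2681, 0.0472]
eef_rot: [-179.9, 0.1, -90.1]
contact_force: [0.1, -0.1, -3.3]
gripper_width: 0.0436
gripper_force: 35.0
```

Lower it the last 2 mm, release, lift, turn to 0° and look.

```bash

python3 -m pendant '[[[0,0,0.05,0,0,0,-1],[0,0,0.04,0,0,0,-1],[0,0,0,0,0,0,-1],[0,0,0,0,0,0,-1],[0,0,0,0,0,0,0.3],[0,0,0,0,0,0,0.3],[0,0,0,0,0,0,0.3],[0,0,0,0,0,0,0.3]]]'
python3 -m pendant '[[[0,0,-0.8,0,0,0,0.3],[0,0,-0.8,0,0,0,0.3],[0,0,-0.8,0,0,0,1],[0,0,-0.8,0,0,0,1],[0,0,-0.8,0,0,-0.5,1],[0,0,-0.5,0,0,-1,1],[0,0,0,0,0,-1,1],[0,0,0,0,0,-1,1]]]'
python3 -m pendant '[[[0,0,0,0,0,-1,1],[0,0,0,0,0,-1,1],[0,0,0,0,0,-1,1],[0,0,0,0,0,-1,1],[0,0,0,0,0,-1,1],[0,0,0,0,0,-1,1],[0,0,0,0,0,-1,1],[0,0,0,0,0,-1,1]]]'
python3 -m pendant '[[[0,0,0,0,0,-1,1],[0,0,0,0,0,-1,1],[0,0,0,0,0,-1,1],[0,0,0,0,0,-1,1],[0,0,0,0,0,-1,1],[0,0,0,0,0,-1,1],[0,0,0,0,0,-1,1],[0,0,0,0,0,-1,1]]]'
python3 -m pendant '[[[0,0,0,0,0,-1,1],[0,0,0,0,0,-1,1],[0,0,0,0,0,-1,1],[0,0,0,0,0,0,1],[0,0,0,0,0,0,1],[0,0,0,0,0,0,1],[0,0,0,0,0,0,1],[0,0,0,0,0,0,1]]]'
python3 -c "
from h import *
c=show('w12');blobs(c)
s=r.get_state();print(s['tcp_pos'],s['eef_rot'],s['joints'])"
```

```text
time_s: 79.95
tcp_pos: [0.4906, -0.2681, 0.0452]
eef_rot: [-179.9, 0.1, -90.1]
contact_force: [0.3, -0.4, -0.9]
gripper_width: 0.0567
gripper_force: 0.0
time_s: 80.75
tcp_pos: [0.4906, -0.2684, 0.1358]
eef_rot: [-179.9, 0.1, -76.0]
contact_force: [-0.1, 0.6, -0.5]
gripper_width: 0.0874
gripper_force: 0.0
time_s: 81.55
tcp_pos: [0.4904, -0.2683, 0.1352]
eef_rot: [-179.9, 0.1, -44.0]
contact_force: [-0.7, 0.7, -0.3]
gripper_width: 0.0875
gripper_force: 0.0
time_s: 82.35
tcp_pos: [0.4904, -0.2683, 0.1352]
eef_rot: [-179.9, -0.0, -12.0]
contact_force: [0.2, 0.1, 0.1]
gripper_width: 0.0874
gripper_force: 0.0
time_s: 83.15
tcp_pos: [0.4904, -0.2683, 0.1353]
eef_rot: [-179.9, -0.0, -0.2]
contact_force: [-0.4, -0.9, 0.2]
gripper_width: 0.0877
gripper_force: 0.0
blue [321. 258.] 1644 pos [ 0.49   -0.2687  0.049 ] box c [ 490.  -268.7] size [49.5 12.1] axis 89.7 z [0.0479 0.05  ]
body [321. 248.] 8304 [ 490.7 -268.4] [70.4 42.4] 89.9 ztop 0.0497
[ 0.49041433 -0.26830771  0.13529835] [-1.79865679e+02 -4.92708400e-02 -1.64523071e-01] [ -8.71220373  15.54118509 -22.64350669  -0.17837552 -51.78668404
  98.65804496]
```

```bash

python3 -m pendant '[[[0,0,0,0,-1,0,1],[0,0,0,0,-1,0,1],[0,0,0,0,-1,0,1],[0,0,0,0,-1,0,1],[0,0,0,0,-1,0,1],[0,0,0,0,-1,0,1],[0,0,0,0,-1,0,1],[0,0,0,0,-1,0,1]]]'
python3 -m pendant '[[[0,0,0,0,-1,0,1],[0,0,0,0,-1,0,1],[0,0,0,0,-1,0,1],[0,0,0,0,-0.25,0,1],[0,0,0,0,0,0,1],[0.48,0,0.42,0,0,0,1],[0.48,0,0.42,0,0,0,1],[0.48,0,0.42,0,0,0,1]]]'
python3 -m pendant '[[[0.48,0,0.42,0,0,0,1],[0.48,0,0.42,0,0,0,1],[0.48,0,0.42,0,0,0,1],[0.48,0,0.42,0,0,0,1],[0.48,0,0.42,0,0,0,1],[0,0,0,0,0,0,1],[0,0,0,0,0,0,1],[0,0,0,0,0,0,1]]]'
python3 -m pendant '[[[0,0,0,0,0,0,-1],[0,0,0,0,0,0,-1],[0,0,0,0,0,0,-1],[0,0,0,0,0,0,-1],[0,0,0,0,0,0,-1],[0,0,0,0,0,0,-1],[0,0,0,0,0,0,-1],[0,0,0,0,0,0,-1]]]' 45
python3 -m pendant '[[[-0.2,0,-0.2,0,0,0,-1],[-0.4,0,-0.4,0,0,0,-1],[-0.5,0,-0.5,0,0,0,-1],[-0.5,0,-0.5,0,0,0,-1],[-0.5,0,-0.5,0,0,0,-1],[0,0,0,0,0.5,0,-1],[0,0,0,0,0.75,0,-1],[0,0,0,0,1,0,-1]]]'
python3 -m pendant '[[[0,0,0,0,1,0,-1],[0,0,0,0,1,0,-1],[0,0,0,0,1,0,-1],[0,0,0,0,1,0,-1],[0,0,0,0,1,0,-1],[0,0,0,0,1,0,-1],[0,0,0,0,1,0,-1],[0,0,0,0,1,0,-1]]]'
python3 -m pendant '[[[0,0,0,0,1,0,-1],[0,0,0,0,1,0,-1],[0,0,0,0,1,0,-1],[0,0,0,0,1,0,-1],[0,0,0,0,0.75,0,-1],[0,0,0,0,0,0,-1],[0,0,0,0,0,0,-1],[0,0,0,0,0,0,-1]]]'
```

```text
time_s: 84.0
tcp_pos: [0.4906, -0.2684, 0.1354]
eef_rot: [-179.9, 32.1, -0.1]
contact_force: [-0.1, -0.0, -0.2]
gripper_width: 0.0878
gripper_force: 0.0
time_s: 84.8
tcp_pos: [0.4928, -0.2682, 0.0964]
eef_rot: [-179.8, 44.9, -0.0]
contact_force: [-0.0, -0.2, 0.3]
gripper_width: 0.0875
gripper_force: 0.0
time_s: 85.6
tcp_pos: [0.4977, -0.2682, 0.0339]
eef_rot: [-179.8, 44.9, -0.0]
contact_force: [-0.2, 0.4, -0.3]
gripper_width: 0.0878
gripper_force: 0.0
time_s: 86.4
tcp_pos: [0.4975, -0.2681, 0.0339]
eef_rot: [-179.8, 44.9, -0.0]
contact_force: [1.3, 1.7, 5.0]
gripper_width: 0.0696
gripper_force: 45.0
time_s: 87.2
tcp_pos: [0.4975, -0.2682, 0.0933]
eef_rot: [-179.8, 35.8, -0.0]
contact_force: [0.3, 0.5, -3.2]
gripper_width: 0.0697
gripper_force: 45.0
time_s: 88.0
tcp_pos: [0.4969, -0.2682, 0.0942]
eef_rot: [-179.9, 3.8, -0.1]
contact_force: [-0.2, 0.3, -4.0]
gripper_width: 0.0699
gripper_force: 45.0
time_s: 88.8
tcp_pos: [0.4977, -0.2683, 0.0934]
eef_rot: [-179.9, -15.0, -0.1]
contact_force: [-0.0, 0.2, -3.8]
gripper_width: 0.0698
gripper_force: 45.0
```

```bash

python3 -m pendant '[[[-0.09,0,0.335,0,0,0,-1],[-0.09,0,0.335,0,0,0,-1],[-0.09,0,0.335,0,0,0,-1],[-0.09,0,0.335,0,0,0,-1],[-0.09,0,0.335,0,0,0,-1],[-0.09,0,0.335,0,0,0,-1],[-0.09,0,0.335,0,0,0,-1],[-0.09,0,0.335,0,0,0,-1]]]'
python3 -m pendant '[[[-0.02,0,0.07,0,0,0,-1],[-0.01,0,0.04,0,0,0,-1],[0,0,0,0,0,0,-1],[0,0,0,0,0,0,-1],[0,0,0,0,0,0,1],[0,0,0,0,0,0,1],[0,0,0,0,0,0,1],[0,0,0,0,0,0,1]]]'
python3 -m pendant '[[[0,0,0,0,0,0,1],[0,0,0,0,0,0,1],[0.12,0,-0.48,0,0,0,1],[0.24,0,-0.96,0,0,0,1],[0.24,0,-0.96,0,0,0,1],[0.24,0,-0.96,0,0,0,1],[0.24,0,-0.96,0,0,0,1],[0,0,0,0,-0.75,0,1]]]'
python3 -m pendant '[[[0,0,0,0,-1,0,1],[0,0,0,0,-1,0,1],[0,0,0,0,-1,0,1],[0,0,0,0,0,0,1],[0,0,0,0,0,0,1],[0,0,0,0,0,0,1],[0,0,0,0,0,0,1],[0,0,0,0,0,0,1]]]'
python3 -c "
from h import *
c=show('w13');blobs(c)
s=r.get_state();print(s['tcp_pos'],s['eef_rot'],s['joints'])"
```

```text
time_s: 89.6
tcp_pos: [0.4972, -0.2681, 0.0368]
eef_rot: [-179.9, -15.0, -0.2]
contact_force: [-0.1, -0.1, -3.6]
gripper_width: 0.0696
gripper_force: 45.0
time_s: 90.4
tcp_pos: [0.4975, -0.2682, 0.0352]
eef_rot: [-179.9, -15.1, -0.2]
contact_force: [0.2, 0.2, 0.4]
gripper_width: 0.0868
gripper_force: 0.0
time_s: 91.2
tcp_pos: [0.496, -0.2687, 0.128]
eef_rot: [-179.9, -12.3, -0.2]
contact_force: [0.4, -0.4, 0.4]
gripper_width: 0.0881
gripper_force: 0.0
time_s: 92.0
tcp_pos: [0.4953, -0.2684, 0.1244]
eef_rot: [-179.9, -0.1, -0.2]
contact_force: [0.4, -0.7, -0.0]
gripper_width: 0.0879
gripper_force: 0.0
blue [321. 279.] 430 pos [ 0.4841 -0.2687  0.0419] box c [ 482.6 -268.4] size [ 6.2 49.5] axis -89.6 z [0.0354 0.0435]
orange [320. 204.] 249 pos [ 0.5227 -0.2682  0.0205] box c [ 522.8 -268.6] size [49.3  1.7] axis 89.8 z [0.0193 0.0218]
body [320. 245.] 9270 [ 501.  -268.3] [70.2 43.5] 89.7 ztop 0.049
[ 0.49537212 -0.26836514  0.12442925] [-1.79866441e+02 -8.90780861e-02 -1.59425470e-01] [ -8.64060966  16.60191333 -22.81480833  -0.188181   -50.515024
  98.60086133]
```

Same state as motor_a after its first roll. On to the second roll.

```bash

python3 -m pendant '[[[0,0,0,0,-1,0,1],[0,0,0,0,-1,0,1],[0,0,0,0,-1,0,1],[0,0,0,0,-1,0,1],[0,0,0,0,-1,0,1],[0,0,0,0,-1,0,1],[0,0,0,0,-1,0,1],[0,0,0,0,-1,0,1]]]'
python3 -m pendant '[[[0,0,0,0,-1,0,1],[0,0,0,0,-1,0,1],[0,0,0,0,-1,0,1],[0,0,0,0,-0.25,0,1],[0,0,0,0,0,0,1],[0.45,0,0.35,0,0,0,1],[0.45,0,0.35,0,0,0,1],[0.45,0,0.35,0,0,0,1]]]'
python3 -m pendant '[[[0.45,0,0.35,0,0,0,1],[0.45,0,0.35,0,0,0,1],[0.45,0,0.35,0,0,0,1],[0.45,0,0.35,0,0,0,1],[0.45,0,0.35,0,0,0,1],[0,0,0,0,0,0,1],[0,0,0,0,0,0,1],[0,0,0,0,0,0,1]]]'
python3 -m pendant '[[[0,0,0,0,0,0,-1],[0,0,0,0,0,0,-1],[0,0,0,0,0,0,-1],[0,0,0,0,0,0,-1],[0,0,0,0,0,0,-1],[0,0,0,0,0,0,-1],[0,0,0,0,0,0,-1],[0,0,0,0,0,0,-1]]]' 45
python3 -m pendant '[[[-0.2,0,-0.2,0,0,0,-1],[-0.4,0,-0.4,0,0,0,-1],[-0.5,0,-0.5,0,0,0,-1],[-0.5,0,-0.5,0,0,0,-1],[-0.5,0,-0.5,0,0,0,-1],[0,0,0,0,0.5,0,-1],[0,0,0,0,0.75,0,-1],[0,0,0,0,1,0,-1]]]'
python3 -m pendant '[[[0,0,0,0,1,0,-1],[0,0,0,0,1,0,-1],[0,0,0,0,1,0,-1],[0,0,0,0,1,0,-1],[0,0,0,0,1,0,-1],[0,0,0,0,1,0,-1],[0,0,0,0,1,0,-1],[0,0,0,0,1,0,-1]]]'
python3 -m pendant '[[[0,0,0,0,1,0,-1],[0,0,0,0,1,0,-1],[0,0,0,0,1,0,-1],[0,0,0,0,1,0,-1],[0,0,0,0,0.75,0,-1],[0,0,0,0,0,0,-1],[0,0,0,0,0,0,-1],[0,0,0,0,0,0,-1]]]'
```

```text
time_s: 92.85
tcp_pos: [0.4958, -0.2684, 0.1243]
eef_rot: [-179.8, 32.1, -0.1]
contact_force: [0.2, -0.1, -0.5]
gripper_width: 0.0877
gripper_force: 0.0
time_s: 93.65
tcp_pos: [0.4998, -0.2682, 0.0897]
eef_rot: [-179.8, 44.9, -0.0]
contact_force: [-0.0, 0.4, 0.3]
gripper_width: 0.0876
gripper_force: 0.0
time_s: 94.45
tcp_pos: [0.5073, -0.2682, 0.0341]
eef_rot: [-179.8, 44.9, -0.0]
contact_force: [0.5, 0.1, -0.6]
gripper_width: 0.0878
gripper_force: 0.0
time_s: 95.25
tcp_pos: [0.5072, -0.2681, 0.034]
eef_rot: [-179.8, 44.9, -0.0]
contact_force: [1.3, 1.1, 5.0]
gripper_width: 0.0701
gripper_force: 45.0
time_s: 96.05
tcp_pos: [0.5073, -0.2682, 0.0935]
eef_rot: [-179.8, 35.8, -0.0]
contact_force: [-0.0, 0.0, -2.4]
gripper_width: 0.0697
gripper_force: 45.0
time_s: 96.85
tcp_pos: [0.5067, -0.2683, 0.0944]
eef_rot: [-179.9, 3.8, -0.1]
contact_force: [-0.4, 0.2, -3.2]
gripper_width: 0.0696
gripper_force: 45.0
time_s: 97.65
tcp_pos: [0.5075, -0.2683, 0.0936]
eef_rot: [-179.9, -15.0, -0.1]
contact_force: [-0.2, -1.1, -2.6]
gripper_width: 0.07
gripper_force: 45.0
```

```bash

python3 -m pendant '[[[-0.09,0,0.335,0,0,0,-1],[-0.09,0,0.335,0,0,0,-1],[-0.09,0,0.335,0,0,0,-1],[-0.09,0,0.335,0,0,0,-1],[-0.09,0,0.335,0,0,0,-1],[-0.09,0,0.335,0,0,0,-1],[-0.09,0,0.335,0,0,0,-1],[-0.09,0,0.335,0,0,0,-1]]]'
python3 -m pendant '[[[-0.02,0,0.07,0,0,0,-1],[-0.01,0,0.04,0,0,0,-1],[0,0,0,0,0,0,-1],[0,0,0,0,0,0,-1],[0,0,0,0,0,0,1],[0,0,0,0,0,0,1],[0,0,0,0,0,0,1],[0,0,0,0,0,0,1]]]'
python3 -m pendant '[[[0,0,0,0,0,0,1],[0,0,0,0,0,0,1],[0.12,0,-0.48,0,0,0,1],[0.24,0,-0.96,0,0,0,1],[0.24,0,-0.96,0,0,0,1],[0.24,0,-0.96,0,0,0,1],[0.24,0,-0.96,0,0,0,1],[0,0,0,0,-0.75,0,1]]]'
python3 -m pendant '[[[0,0,0,0,-1,0,1],[0,0,0,0,-1,0,1],[0,0,0,0,-1,0,1],[0,0,0,0,0,0,1],[0,0,0,0,0,0,1],[0,0,0,0,0,0,1],[0,0,0,0,0,0,1],[0,0,0,0,0,0,1]]]'
python3 -c "
from h import *
c=show('w14');blobs(c)
s=r.get_state();print(s['tcp_pos'],s['eef_rot'],s['joints'])"
```

```text
time_s: 98.45
tcp_pos: [0.507, -0.2681, 0.0369]
eef_rot: [-179.9, -15.0, -0.2]
contact_force: [1.0, 0.1, -3.3]
gripper_width: 0.0694
gripper_force: 45.0
time_s: 99.25
tcp_pos: [0.5073, -0.2682, 0.0356]
eef_rot: [-179.9, -15.1, -0.2]
contact_force: [0.3, 0.5, 0.3]
gripper_width: 0.0874
gripper_force: 0.0
time_s: 100.05
tcp_pos: [0.5058, -0.2688, 0.1281]
eef_rot: [-179.9, -12.3, -0.2]
contact_force: [-0.3, -0.1, -0.6]
gripper_width: 0.0874
gripper_force: 0.0
time_s: 100.85
tcp_pos: [0.5051, -0.2684, 0.1246]
eef_rot: [-179.9, -0.1, -0.2]
contact_force: [0.5, -0.1, 0.7]
gripper_width: 0.0877
gripper_force: 0.0
orange [321. 214.] 1525 pos [ 0.5305 -0.2688  0.0384] box c [ 530.4 -268.7] size [50.   7.5] axis 89.8 z [0.0329 0.0429]
body [320. 242.] 9259 [ 512.4 -268.3] [70.3 43.7] 89.3 ztop 0.0491
[ 0.50513215 -0.26839011  0.12457988] [-1.79866834e+02 -8.87633753e-02 -1.54880632e-01] [ -8.48709049  17.32054207 -21.72127874  -0.18638559 -50.88979851
  98.4498014 ]
```

Third roll, same rows.

```bash

python3 -m pendant '[[[0,0,0,0,-1,0,1],[0,0,0,0,-1,0,1],[0,0,0,0,-1,0,1],[0,0,0,0,-1,0,1],[0,0,0,0,-1,0,1],[0,0,0,0,-1,0,1],[0,0,0,0,-1,0,1],[0,0,0,0,-1,0,1]]]'
python3 -m pendant '[[[0,0,0,0,-1,0,1],[0,0,0,0,-1,0,1],[0,0,0,0,-1,0,1],[0,0,0,0,-0.25,0,1],[0,0,0,0,0,0,1],[0.45,0,0.35,0,0,0,1],[0.45,0,0.35,0,0,0,1],[0.45,0,0.35,0,0,0,1]]]'
python3 -m pendant '[[[0.45,0,0.35,0,0,0,1],[0.45,0,0.35,0,0,0,1],[0.45,0,0.35,0,0,0,1],[0.45,0,0.35,0,0,0,1],[0.45,0,0.35,0,0,0,1],[0,0,0,0,0,0,1],[0,0,0,0,0,0,1],[0,0,0,0,0,0,1]]]'
python3 -m pendant '[[[0,0,0,0,0,0,-1],[0,0,0,0,0,0,-1],[0,0,0,0,0,0,-1],[0,0,0,0,0,0,-1],[0,0,0,0,0,0,-1],[0,0,0,0,0,0,-1],[0,0,0,0,0,0,-1],[0,0,0,0,0,0,-1]]]' 45
python3 -m pendant '[[[-0.2,0,-0.2,0,0,0,-1],[-0.4,0,-0.4,0,0,0,-1],[-0.5,0,-0.5,0,0,0,-1],[-0.5,0,-0.5,0,0,0,-1],[-0.5,0,-0.5,0,0,0,-1],[0,0,0,0,0.5,0,-1],[0,0,0,0,0.75,0,-1],[0,0,0,0,1,0,-1]]]'
python3 -m pendant '[[[0,0,0,0,1,0,-1],[0,0,0,0,1,0,-1],[0,0,0,0,1,0,-1],[0,0,0,0,1,0,-1],[0,0,0,0,1,0,-1],[0,0,0,0,1,0,-1],[0,0,0,0,1,0,-1],[0,0,0,0,1,0,-1]]]'
python3 -m pendant '[[[0,0,0,0,1,0,-1],[0,0,0,0,1,0,-1],[0,0,0,0,1,0,-1],[0,0,0,0,1,0,-1],[0,0,0,0,0.75,0,-1],[0,0,0,0,0,0,-1],[0,0,0,0,0,0,-1],[0,0,0,0,0,0,-1]]]'
```

```text
time_s: 101.7
tcp_pos: [0.5056, -0.2684, 0.1245]
eef_rot: [-179.8, 32.1, -0.1]
contact_force: [0.6, 0.6, 0.5]
gripper_width: 0.0877
gripper_force: 0.0
time_s: 102.5
tcp_pos: [0.5096, -0.2682, 0.0899]
eef_rot: [-179.8, 44.9, -0.0]
contact_force: [-0.1, 0.1, 0.2]
gripper_width: 0.0879
gripper_force: 0.0
time_s: 103.3
tcp_pos: [0.5171, -0.2683, 0.0342]
eef_rot: [-179.8, 44.9, -0.0]
contact_force: [-0.2, 0.4, 0.8]
gripper_width: 0.0874
gripper_force: 0.0
time_s: 104.1
tcp_pos: [0.5169, -0.2682, 0.0341]
eef_rot: [-179.8, 44.9, -0.0]
contact_force: [0.2, 0.4, 4.3]
gripper_width: 0.0696
gripper_force: 45.0
time_s: 104.9
tcp_pos: [0.5171, -0.2682, 0.0936]
eef_rot: [-179.8, 35.8, -0.0]
contact_force: [0.7, 0.0, -3.3]
gripper_width: 0.0697
gripper_force: 45.0
time_s: 105.7
tcp_pos: [0.5165, -0.2683, 0.0946]
eef_rot: [-179.9, 3.8, -0.1]
contact_force: [-0.1, 0.6, -2.7]
gripper_width: 0.0699
gripper_force: 45.0
time_s: 106.5
tcp_pos: [0.5173, -0.2684, 0.0937]
eef_rot: [-179.9, -15.0, -0.1]
contact_force: [0.2, 0.5, -3.5]
gripper_width: 0.07
gripper_force: 45.0
```

```bash

python3 -m pendant '[[[-0.09,0,0.335,0,0,0,-1],[-0.09,0,0.335,0,0,0,-1],[-0.09,0,0.335,0,0,0,-1],[-0.09,0,0.335,0,0,0,-1],[-0.09,0,0.335,0,0,0,-1],[-0.09,0,0.335,0,0,0,-1],[-0.09,0,0.335,0,0,0,-1],[-0.09,0,0.335,0,0,0,-1]]]'
python3 -m pendant '[[[-0.02,0,0.07,0,0,0,-1],[-0.01,0,0.04,0,0,0,-1],[0,0,0,0,0,0,-1],[0,0,0,0,0,0,-1],[0,0,0,0,0,0,1],[0,0,0,0,0,0,1],[0,0,0,0,0,0,1],[0,0,0,0,0,0,1]]]'
python3 -m pendant '[[[0,0,0,0,0,0,1],[0,0,0,0,0,0,1],[0.12,0,-0.48,0,0,0,1],[0.24,0,-0.96,0,0,0,1],[0.24,0,-0.96,0,0,0,1],[0.24,0,-0.96,0,0,0,1],[0.24,0,-0.96,0,0,0,1],[0,0,0,0,-0.75,0,1]]]'
python3 -m pendant '[[[0,0,0,0,-1,0,1],[0,0,0,0,-1,0,1],[0,0,0,0,-1,0,1],[0,0,-0.5,0,0,1,1],[0,0,-0.5,0,0,1,1],[0,0,-0.5,0,0,1,1],[0,0,-0.5,0,0,1,1],[0,0,0,0,0,1,1]]]'
python3 -m pendant '[[[0,0,0,0,0,1,1],[0,0,0,0,0,1,1],[0,0,0,0,0,1,1],[0,0,0,0,0,1,1],[0,0,0,0,0,1,1],[0,0,0,0,0,1,1],[0,0,0,0,0,1,1],[0,0,0,0,0,1,1]]]'
python3 -m pendant '[[[0,0,0,0,0,1,0.4],[0,0,0,0,0,1,0.4],[0,0,0,0,0,1,0.4],[0,0,0,0,0,1,0.4],[0,0,0,0,0,1,0.4],[0,0,0,0,0,1,0.4],[0,0,0,0,0,1,0.4],[0,0,0,0,0,1,0.4]]]'
python3 -m pendant '[[[0,0,0,0,0,1,0.4],[0,0,0,0,0,0.5,0.4],[0,0,0,0,0,0,0.4],[0,0,0,0,0,0,0.4],[0,0,0,0,0,0,0.4],[0,0,0,0,0,0,0.4],[0,0,0,0,0,0,0.4],[0,0,0,0,0,0,0.4]]]'
python3 -c "
from h import *
c=show('w15');blobs(c)
s=r.get_state();print(s['tcp_pos'],s['eef_rot'],s['joints'])"
```

```text
time_s: 107.3
tcp_pos: [0.5168, -0.2682, 0.0371]
eef_rot: [-179.9, -15.0, -0.2]
contact_force: [0.5, 0.5, -3.4]
gripper_width: 0.0701
gripper_force: 45.0
time_s: 108.1
tcp_pos: [0.5171, -0.2682, 0.0358]
eef_rot: [-179.9, -15.1, -0.2]
contact_force: [-0.0, 0.1, -0.2]
gripper_width: 0.0872
gripper_force: 0.0
time_s: 108.9
tcp_pos: [0.5156, -0.2688, 0.1283]
eef_rot: [-179.9, -12.3, -0.2]
contact_force: [1.4, -0.4, -0.1]
gripper_width: 0.0874
gripper_force: 0.0
time_s: 109.7
tcp_pos: [0.5159, -0.2688, 0.1668]
eef_rot: [-179.9, -0.2, -20.3]
contact_force: [-0.1, -0.5, 0.3]
gripper_width: 0.0876
gripper_force: 0.0
time_s: 110.5
tcp_pos: [0.5151, -0.2685, 0.1653]
eef_rot: [-179.9, 0.0, -52.3]
contact_force: [0.6, -0.4, 0.6]
gripper_width: 0.0876
gripper_force: 0.0
time_s: 111.3
tcp_pos: [0.515, -0.2685, 0.1653]
eef_rot: [-179.9, 0.1, -84.3]
contact_force: [-0.0, -0.4, -0.4]
gripper_width: 0.0613
gripper_force: 0.0
time_s: 112.1
tcp_pos: [0.5151, -0.2684, 0.1645]
eef_rot: [-180.0, 0.1, -90.1]
contact_force: [0.1, 0.0, 0.0]
gripper_width: 0.0611
gripper_force: 0.0
orange [310. 242.] 1375 pos [ 0.5215 -0.27    0.049 ] box c [ 521.4 -268.8] size [50.  11.6] axis 89.0 z [0.0478 0.0501]
body [310. 237.] 6799 [ 521.8 -268.5] [70.7 43.5] 89.6 ztop 0.0498
[ 0.51516225 -0.26845268  0.16443094] [-1.79953641e+02  1.35045341e-01 -9.01363545e+01] [ -8.33619004  15.7132809  -17.94976238  -0.16859068 -56.31044699
   8.29326456]
```

motor_b is orange up at (0.5216, −0.2686). I'll take it to the vice, 90 mm from motor_a.

```bash

python3 -m pendant '[[[0.01,-0.32,0.8,0,0,0,0.4],[0,0,0.8,0,0,0,0.4],[0,0,0.8,0,0,0,0.4],[0,0,0.8,0,0,0,0.4],[0,0,0.8,0,0,0,0.4],[0,0,0.8,0,0,0,0.4],[0,0,0.8,0,0,0,0.4],[0,0,0.5,0,0,0,0.4]]]'
python3 -m pendant '[[[0,0,0.3,0,0,0,0.4],[0,0,0.15,0,0,0,0.4],[0,0,0,0,0,0,0.4],[0,0,0,0,0,0,-1],[0,0,0,0,0,0,-1],[0,0,0,0,0,0,-1],[0,0,0,0,0,0,-1],[0,0,0,0,0,0,-1]]]' 35
python3 -m pendant '[[[0,0,0,0,0,0,-1],[0,0,-0.3,0,0,0,-1],[0,0,-0.7,0,0,0,-1],[0,0,-1,0,0,0,-1],[0,0,-1,0,0,0,-1],[0,0,-1,0,0,0,-1],[0,0,-1,0,0,0,-1],[0,0,-1,0,0,0,-1]]]'
python3 -m pendant '[[[0,0,-1,0,0,0,-1],[0,0,-0.5,0,0,0,-1],[0,0,0,0,0,-0.7,-1],[0,0,0,0,0,-1,-1],[0,0,0,0,0,-1,-1],[0,0,0,0,0,-1,-1],[0,0,0,0,0,-1,-1],[0,0,0,0,0,-1,-1]]]'
python3 -m pendant '[[[0,0,0,0,0,-1,-1],[0,0,0,0,0,-1,-1],[0,0,0,0,0,-1,-1],[0,0,0,0,0,-1,-1],[0,0,0,0,0,-1,-1],[0,0,0,0,0,-1,-1],[0,0,0,0,0,-1,-1],[0,0,0,0,0,-1,-1]]]'
python3 -m pendant '[[[0,0,0,0,0,-1,-1],[0,0,0,0,0,-1,-1],[0,0,0,0,0,-1,-1],[0,0,0,0,0,-1,-1],[0,0,0,0,0,-1,-1],[0,0,0,0,0,-1,-1],[0,0,0,0,0,-1,-1],[0,0,0,0,0,-1,-1]]]'
python3 -c "
from h import *
s=r.get_state();print(s['tcp_pos'],s['eef_rot'])"
```

```text
time_s: 112.95
tcp_pos: [0.5212, -0.2683, 0.0412]
eef_rot: [180.0, 0.2, -90.1]
contact_force: [-0.2, -1.0, 0.6]
gripper_width: 0.0616
gripper_force: 0.0
time_s: 113.75
tcp_pos: [0.5221, -0.2684, 0.034]
eef_rot: [-179.9, 0.1, -90.1]
contact_force: [0.1, 0.2, 5.0]
gripper_width: 0.0436
gripper_force: 35.0
time_s: 114.55
tcp_pos: [0.5207, -0.2683, 0.1537]
eef_rot: [180.0, 0.2, -90.2]
contact_force: [-0.1, -0.6, -3.3]
gripper_width: 0.0436
gripper_force: 35.0
time_s: 115.35
tcp_pos: [0.5208, -0.2684, 0.1825]
eef_rot: [-180.0, 0.2, -67.2]
contact_force: [0.2, -0.3, -3.0]
gripper_width: 0.0435
gripper_force: 35.0
time_s: 116.15
tcp_pos: [0.5208, -0.2684, 0.1825]
eef_rot: [-179.9, 0.1, -35.2]
contact_force: [-0.5, 0.2, -2.4]
gripper_width: 0.0437
gripper_force: 35.0
time_s: 116.95
tcp_pos: [0.5208, -0.2684, 0.1825]
eef_rot: [-179.8, 0.1, -3.2]
contact_force: [-0.1, 0.5, -3.3]
gripper_width: 0.0437
gripper_force: 35.0
[ 0.52079996 -0.26843551  0.18245815] [-1.79823671e+02  6.55779595e-02 -3.19647959e+00]
```

```bash

python3 -m pendant '[[[0.05,-1,0,0,0,0,-1],[0.05,-1,0,0,0,0,-1],[0.05,-1,0,0,0,0,-1],[0.05,-1,0,0,0,0,-1],[0.05,-1,0,0,0,0,-1],[0.05,-1,0,0,0,0,-1],[0.05,-1,0,0,0,0,-1],[0.05,-1,0,0,0,0,-1]]]'
python3 -m pendant '[[[0.05,-1,0,0,0,0,-1],[0.05,-1,0,0,0,0,-1],[0.05,-1,0,0,0,0,-1],[0.05,-1,0,0,0,0,-1],[0.05,-1,0,0,0,0,-1],[0.05,-1,0,0,0,0,-1],[0.05,-1,0,0,0,0,-1],[0.05,-1,0,0,0,0,-1]]]'
python3 -m pendant '[[[0.05,-1,0,0,0,0,-1],[0.05,-1,0,0,0,0,-1],[0.05,-1,0,0,0,0,-1],[0.05,-1,0,0,0,0,-1],[0.05,-1,0,0,0,0,-1],[0.05,-1,0,0,0,0,-1],[0.05,-1,0,0,0,0,-1],[0.05,-1,0,0,0,0,-1]]]'
python3 -m pendant '[[[0.0,-0.5,0,0,0,0,-1],[0,-0.4,0,0,0,0,-1],[0,0,0,0,0,0,-1],[0,0,0,0,0,0,-1],[0,0,0,0,0,0,-1],[0,0,0,0,0,0,-1],[0,0,0,0,0,0,-1],[0,0,0,0,0,0,-1]]]'
python3 -c "
from h import *
s=r.get_state();print(s['tcp_pos'],s['eef_rot'])"
```

```text
time_s: 117.75
tcp_pos: [0.5381, -0.1086, 0.183]
eef_rot: [-179.9, 0.1, -3.4]
contact_force: [0.4, -0.3, -3.4]
gripper_width: 0.0436
gripper_force: 35.0
time_s: 118.55
tcp_pos: [0.5554, 0.0505, 0.1834]
eef_rot: [-179.9, 0.1, -3.4]
contact_force: [0.6, -0.6, -2.1]
gripper_width: 0.0436
gripper_force: 35.0
time_s: 119.35
tcp_pos: [0.5736, 0.2107, 0.1845]
eef_rot: [-179.9, -0.0, -3.3]
contact_force: [0.4, -0.5, -3.3]
gripper_width: 0.0438
gripper_force: 35.0
time_s: 120.15
tcp_pos: [0.5746, 0.2268, 0.1848]
eef_rot: [-179.9, -0.0, -3.4]
contact_force: [0.4, -0.4, -3.1]
gripper_width: 0.0435
gripper_force: 35.0
[0.5745876  0.22675374 0.18479933] [-1.79855572e+02 -4.89998033e-02 -3.36736734e+00]
```

```bash

python3 -m pendant '[[[0,0,0.9,0,0,0,-1],[0,0,0.9,0,0,0,-1],[0,0,0.9,0,0,0,-1],[0,0,0.9,0,0,0,-1],[0,0,0.9,0,0,0,-1],[0,0,0.9,0,0,0,-1],[0,0,0.5,0,0,0,-1],[0,0,0,0,0,0,-1]]]'
python3 -m pendant '[[[0,0,0.1,0,0,0,-1],[0,0,0.05,0,0,0,-1],[0,0,0.05,0,0,0,-1],[0,0,0.05,0,0,0,-1],[0,0,0,0,0,0,-1],[0,0,0,0,0,0,-1],[0,0,0,0,0,0,-1],[0,0,0,0,0,0,-1]]]'
```

```text
time_s: 120.95
tcp_pos: [0.5739, 0.2267, 0.0653]
eef_rot: [-180.0, 0.1, -3.4]
contact_force: [-0.2, -0.6, -3.6]
gripper_width: 0.0437
gripper_force: 35.0
time_s: 121.75
tcp_pos: [0.5747, 0.2274, 0.0618]
eef_rot: [-179.9, -0.0, -3.3]
contact_force: [-0.2, -0.8, -3.9]
gripper_width: 0.0435
gripper_force: 35.0
```

```bash

python3 -m pendant '[[[0,0,0.05,0,0,0,-1],[0,0,0.04,0,0,0,-1],[0,0,0,0,0,0,-1],[0,0,0,0,0,0,-1],[0,0,0,0,0,0,0.3],[0,0,0,0,0,0,0.3],[0,0,0,0,0,0,0.3],[0,0,0,0,0,0,0.3]]]'
python3 -m pendant '[[[0,0,-0.5,0,0,0,0.3],[0,0,-1,0,0,0,0.3],[0,0,-1,0,0,0,0.3],[0,0,-1,0,0,0,0.3],[0,0,-1,0,0,0,0.3],[0,0,-1,0,0,0,0],[0,0,-1,0,0,0,0],[0,0,-1,0,0,0,0]]]'
python3 -m pendant '[[[0,0,-1,0,0,1,0],[0,0,-1,0,0,1,0],[0,0,0,0,0,1,0],[0,0,0,0,0,1,0],[0,0,0,0,0,1,0],[0,0,0,0,0,1,0],[0,0,0,0,0,1,0],[0,0,0,0,0,1,0]]]'
python3 -m pendant '[[[0,0,0,0,0,1,0],[0,0,0,0,0,1,0],[0,0,0,0,0,1,0],[0,0,0,0,0,1,0],[0,0,0,0,0,1,0],[0,0,0,0,0,1,0],[0,0,0,0,0,1,0],[0,0,0,0,0,1,0]]]'
python3 -m pendant '[[[0,0,0,0,0,1,0],[0,0,0,0,0,1,0],[0,0,0,0,0,1,0],[0,0,0,0,0,1,0],[0,0,0,0,0,1,0],[0,0,0,0,0,1,0],[0,0,0,0,0,0.5,0],[0,0,0,0,0,0,0]]]'
python3 -c "
from h import *
c=show('w16');blobs(c,(.45,.65,0,.33))
s=r.get_state();print(s['tcp_pos'],s['eef_rot'])
P=cloud(c);h=cv2.cvtColor(c['frame'],cv2.COLOR_BGR2HSV);m=((h[...,0]<5)|(h[...,0]>172))&(h[...,1]>130)&(P[...,0]>.4)&(P[...,0]<.53)&(P[...,1]>.1)&(P[...,2]>.096)&(P[...,2]<.11)
q=P[m];print('tab',cv2.minAreaRect((q[:,:2]*1000).astype(np.float32)),np.median(q,0))
"
```

```text
time_s: 122.55
tcp_pos: [0.5747, 0.2274, 0.0598]
eef_rot: [-179.9, -0.0, -3.3]
contact_force: [-0.2, -1.0, -0.4]
gripper_width: 0.057
gripper_force: 0.0
time_s: 123.35
tcp_pos: [0.5745, 0.2269, 0.2116]
eef_rot: [-179.8, -0.1, -3.3]
contact_force: [-0.1, 0.1, -0.3]
gripper_width: 0.0446
gripper_force: 0.0
time_s: 124.15
tcp_pos: [0.5744, 0.2268, 0.2507]
eef_rot: [-179.8, 0.0, -35.5]
contact_force: [-0.0, -0.3, 0.3]
gripper_width: 0.044
gripper_force: 0.0
time_s: 124.95
tcp_pos: [0.5744, 0.2268, 0.2507]
eef_rot: [-179.9, 0.1, -67.5]
contact_force: [0.1, 0.3, 1.1]
gripper_width: 0.0437
gripper_force: 0.0
time_s: 125.75
tcp_pos: [0.5745, 0.2268, 0.2506]
eef_rot: [-179.9, 0.2, -93.4]
contact_force: [0.2, -0.0, -1.2]
gripper_width: 0.0436
gripper_force: 0.0
orange [318. 101.] 1182 pos [0.5706 0.1389 0.076 ] box c [570.5 138.9] size [10.9 49.5] axis -3.4 z [0.0748 0.0773]
body [345. 149.] 73804 [549.9 195.1] [266.2 200. ] 89.9 ztop 0.0759
[0.57446936 0.22683253 0.25053443] [-1.79931926e+02  1.56638909e-01 -9.32915755e+01]
tab ((449.7948913574219, 187.2764434814453), (45.23146057128906, 12.31129264831543), 86.63155364990234) [0.4511478  0.18656609 0.10274903]
```

View pics/w16.png

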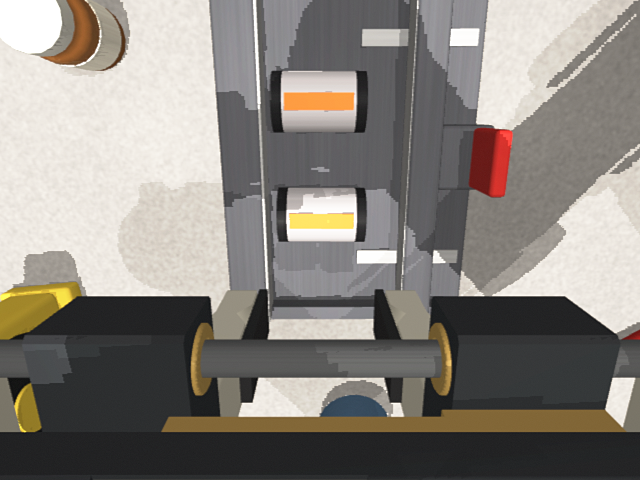

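Both motors lie orange up, at pixels (318,101) and (320,220); the lower strip looks yellow only from the light. The tab is at (0.450, 0.187). Next I'll pinch it.

```bash

python3 -m pendant '[[[0.29,0.76,0,0,0,0,0],[0.29,0.76,0,0,0,0,0],[0.29,0.76,0.3,0,0,0,0],[0.29,0.76,0.3,0,0,0,0],[0.29,0.76,0.3,0,0,0,0],[0.29,0.76,0.3,0,0,0,0],[0.29,0.76,0.3,0,0,0,0],[0.29,0.76,0.3,0,0,0,0]]]'
python3 -m pendant '[[[0,0,0.8,0,0,0,0],[0,0,0.8,0,0,0,0],[0,0,0.8,0,0,0,0],[0,0,0.8,0,0,0,0],[0,0,0.8,0,0,0,0],[0,0,0.8,0,0,0,0],[0,0,0.8,0,0,0,0],[0,0,0.25,0,0,0,0]]]'
python3 -m pendant '[[[0,0,0,0,0,0,0],[0,0,0,0,0,0,-1],[0,0,0,0,0,0,-1],[0,0,0,0,0,0,-1],[0,0,0,0,0,0,-1],[0,0,0,0,0,0,-1],[0,0,0,0,0,0,-1],[0,0,0,0,0,0,-1]]]' 30
```

```text
time_s: 126.6
tcp_pos: [0.4498, 0.1875, 0.2139]
eef_rot: [-179.9, 0.2, -93.3]
contact_force: [0.2, -0.2, 0.2]
gripper_width: 0.0439
gripper_force: 0.0
time_s: 127.4
tcp_pos: [0.4499, 0.1875, 0.0956]
eef_rot: [180.0, 0.1, -93.3]
contact_force: [-0.7, -0.0, 0.8]
gripper_width: 0.0436
gripper_force: 0.0
time_s: 128.2
tcp_pos: [0.4504, 0.1881, 0.097]
eef_rot: [-180.0, 0.1, -93.3]
contact_force: [-2.9, 0.9, 5.6]
gripper_width: 0.012
gripper_force: 30.0
```

```bash

python3 -m pendant '[[[0,-0.1,0,0,0,0,-1],[0,-0.2,0,0,0,0,-1],[0,-0.2,0,0,0,0,-1],[0,-0.2,0,0,0,0,-1],[0,-0.2,0,0,0,0,-1],[0,-0.2,0,0,0,0,-1],[0,-0.2,0,0,0,0,-1],[0,-0.1,0,0,0,0,-1]]]'
python3 -m pendant '[[[0,-0.05,0,0,0,0,-1],[0,-0.05,0,0,0,0,-1],[0,-0.05,0,0,0,0,-1],[0,-0.05,0,0,0,0,-1],[0,-0.05,0,0,0,0,-1],[0,-0.05,0,0,0,0,-1],[0,-0.05,0,0,0,0,-1],[0,-0.05,0,0,0,0,-1]]]'
```

```text
time_s: 129.0
tcp_pos: [0.4786, 0.1865, 0.097]
eef_rot: [-180.0, 0.1, -93.3]
contact_force: [-3.5, 2.7, 6.3]
gripper_width: 0.0116
gripper_force: 30.0
time_s: 129.8
tcp_pos: [0.4857, 0.1861, 0.097]
eef_rot: [180.0, 0.1, -93.3]
contact_force: [-8.1, 2.7, 8.8]
gripper_width: 0.012
gripper_force: 30.0
```

```bash

python3 -m pendant '[[[0,-0.04,0,0,0,0,-1],[0,-0.04,0,0,0,0,-1],[0,-0.04,0,0,0,0,-1],[0,-0.04,0,0,0,0,-1],[0,-0.04,0,0,0,0,-1],[0,-0.04,0,0,0,0,-1],[0,0,0,0,0,0,-1],[0,0,0,0,0,0,-1]]]'
```

```text
time_s: 130.6
tcp_pos: [0.4906, 0.1858, 0.097]
eef_rot: [180.0, 0.1, -93.3]
contact_force: [-7.0, 2.7, 7.0]
gripper_width: 0.0117
gripper_force: 30.0
```

```bash

python3 -m pendant '[[[0,-0.03,0,0,0,0,-1],[0,-0.03,0,0,0,0,-1],[0,-0.02,0,0,0,0,-1],[0,0,0,0,0,0,-1],[0,0,0,0,0,0,-1],[0,0,0,0,0,0,-1],[0,0,0,0,0,0,-1],[0,0,0,0,0,0,-1]]]'
```

```text
time_s: 131.4
tcp_pos: [0.4921, 0.1858, 0.097]
eef_rot: [180.0, 0.1, -93.3]
contact_force: [-7.3, 3.4, 8.0]
gripper_width: 0.012
gripper_force: 30.0
```

```bash

python3 -m pendant '[[[0,-0.03,0,0,0,0,-1],[0,-0.02,0,0,0,0,-1],[0,0,0,0,0,0,-1],[0,0,0,0,0,0,-1],[0,0,0,0,0,0,-1],[0,0,0,0,0,0,-1],[0,0,0,0,0,0,-1],[0,0,0,0,0,0,-1]]]'
```

```text
time_s: 132.2
tcp_pos: [0.4931, 0.1857, 0.097]
eef_rot: [180.0, 0.1, -93.3]
contact_force: [-7.5, 2.8, 8.4]
gripper_width: 0.0121
gripper_force: 30.0
```

```bash

python3 -m pendant '[[[0,-0.03,0,0,0,0,-1],[0,-0.02,0,0,0,0,-1],[0,0,0,0,0,0,-1],[0,0,0,0,0,0,-1],[0,0,0,0,0,0,-1],[0,0,0,0,0,0,-1],[0,0,0,0,0,0,-1],[0,0,0,0,0,0,-1]]]'
```

```text
time_s: 133.0
tcp_pos: [0.4932, 0.1857, 0.097]
eef_rot: [179.9, 0.1, -93.3]
contact_force: [-11.9, 5.1, 11.5]
gripper_width: 0.0119
gripper_force: 30.0
```

```bash

python3 -m pendant '[[[0,-0.03,0,0,0,0,-1],[0,-0.02,0,0,0,0,-1],[0,0,0,0,0,0,-1],[0,0,0,0,0,0,-1],[0,0,0,0,0,0,-1],[0,0,0,0,0,0,-1],[0,0,0,0,0,0,-1],[0,0,0,0,0,0,-1]]]'
python3 -c "
from h import *
c=cap('top')
cv2.imwrite('pics/t3.png',cv2.resize(c['frame'][170:290,205:365],None,fx=4,fy=4,interpolation=cv2.INTER_CUBIC))"
```

```text
time_s: 133.8
tcp_pos: [0.4932, 0.1856, 0.097]
eef_rot: [179.8, 0.1, -93.4]
contact_force: [-18.4, 6.8, 16.4]
gripper_width: 0.012
gripper_force: 30.0
```

```bash

python3 -m pendant '[[[0,0,0,0,0,0,0],[0,0,0,0,0,0,0],[0,0,0,0,0,0,0],[0,0,0,0,0,0,0],[0,0,0,0,0,0,0],[0,0,-0.5,0,0,0,0],[0,0,-0.8,0,0,0,0],[0,0,-0.8,0,0,0,0]]]'
python3 -m pendant '[[[0,0,-1,0,0,0,0],[0,0,-1,0,0,0,0],[0,0,-1,0,0,0,0],[0,0,-1,0,0,0,0],[0,0,-1,0,0,0,0],[0,-0.5,-1,0,0,0,0],[0,-0.5,-1,0,0,0,0],[0,-0.5,0,0,0,0,0]]]'
python3 -c "
from h import *
c=show('w17')
P=cloud(c);h=cv2.cvtColor(c['frame'],cv2.COLOR_BGR2HSV);m=((h[...,0]<5)|(h[...,0]>172))&(h[...,1]>130)&(P[...,0]>.4)&(P[...,0]<.53)&(P[...,1]>.1)&(P[...,2]>.096)&(P[...,2]<.11)
q=P[m];print('tab',np.median(q,0))
m=(abs(h[...,0].astype(int)-18)<14)&(h[...,1]>110)&(P[...,2]>.07)&(P[...,2]<.08)
n,l,st,ce=cv2.connectedComponentsWithStats(m.astype(np.uint8))
for i in range(1,n):
    if st[i,4]>150: q=P[l==i];print(cv2.minAreaRect((q[:,:2]*1000).astype(np.float32)),np.median(q[:,2]))
"
```

```text
time_s: 134.65
tcp_pos: [0.4958, 0.1851, 0.1397]
eef_rot: [-180.0, 0.1, -93.3]
contact_force: [1.1, -0.3, 0.1]
gripper_width: 0.0438
gripper_force: 0.0
time_s: 135.45
tcp_pos: [0.5272, 0.1836, 0.2828]
eef_rot: [-179.7, 0.3, -93.3]
contact_force: [-0.3, -0.2, 0.4]
gripper_width: 0.0436
gripper_force: 0.0
tab [0.49324184 0.18378787 0.10296165]
((580.1426391601562, 138.45140075683594), (12.226913452148438, 49.86149215698242), 86.76629638671875) 0.0760846896419064
((585.1729736328125, 226.53294372558594), (12.084192276000977, 48.41543197631836), 86.37815856933594) 0.07603982557649891
```

View pics/w17.png

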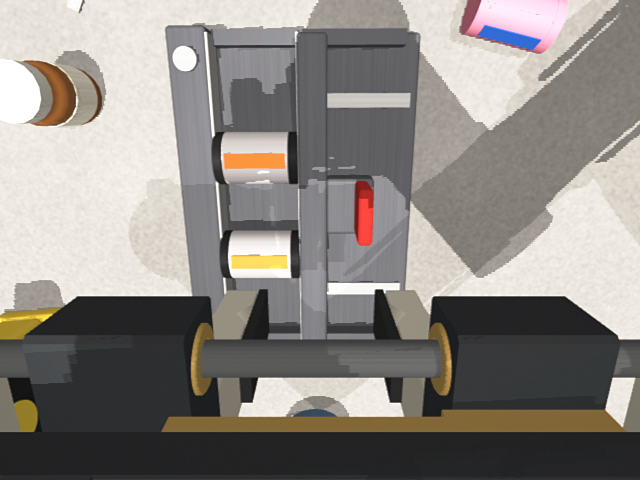

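Both motors sit against both jaws with orange up, at pixels (255,158) and (260,258). The tab is back at its shut position and the gripper is clear.

```bash
python3 -c "
from plant import r
print(r.close_job())"
```

```text
the job is handed in; nothing more can be done
None
```

I handed the job in at about 135 s: the clamped motor and the only one waiting on the mat now lie side by side on the vice bed, both orange strip up, and the jaw is shut on them; the jaw push reached about 18 N at the last reading and the grip setting was at most 45 N.

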